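Tighten a turntable's lock ring with a pin spanner

TASK

Pick up the pin spanner, set both its prongs fully into the two holes of the lock ring on the turntable pedestal, and turn the ring clockwise (seen from above), with the spanner only and never with the gripper's fingers, until its lug is fully home against the stop, both prongs still in the holes. Then lay the spanner on the low tool shelf over its black painted outline, prongs down and head the way the outline shows, so that it lies in a neat row with the other tools, and let go of it. Leave the pot, jars and other tools where they are.

Things in the scene. Friction and masses are not known exactly. Their poses are not given: they have to be found in the camera images.
- spanner_grip (a point): Centre of the 125 mm grip (16 mm wide, 12 mm high) of the pin spanner, a dark steel T, 188 mm long, 0.4 kg. It stands level on two prongs and a heel peg (72 mm behind this point), this point 24 mm above the surface, near the centre of mass. x axis: along the handle to the head (84 x 20 mm cross-bar, centre 100 mm ahead), z up. At the start the head points away from the robot.
- prong_l (a point): Tip of the prong at the head's left (+y of the spanner): a round steel pin, 10 mm diameter, standing 18 mm down from the cross-bar's underside, its last 4 mm tapered to 6 mm. From spanner_grip it is 100 mm forward (x), 34 mm left (y) and 24 mm down.
- prong_r (a point): The same for the right prong (34 mm to the right, -y of the spanner). The prongs are 68 mm apart.
- ring_axis (a point): Centre of the flat top of the steel lock ring, on its upright turning axis: 100 mm across, 24 mm thick, top 70 mm above the bench, on a fixed grey pedestal (foot 170 mm across, 22 mm high). The point turns with the ring: y axis from hole_b to hole_a, x axis to the lug (16 mm wide block on the rim). The dark dished centre, 32 mm, is no hole for a prong.
- hole_a (a point): Centre of the mouth (at the top face) of one of the ring's two round blind holes, 14 mm across and 20 mm deep, 34 mm from the ring's axis. With the prongs fully in, the spanner's cross-bar rests on the ring's top. Either prong may go into either hole.
- hole_b (a point): The same for the other hole, on the opposite side of the axis. With prong_l in hole_a the spanner's x axis lies along that of ring_axis, its handle on the robot's side.
- ring (a joint): Angle of the lock ring in rad, growing as it turns clockwise seen from above, moving stiffly (about 0.45 N m of friction) and staying where it is left. It starts between 0 and 0.3; at 1.0 its lug meets the steel stop post on the pedestal and it is fully home.
- place: Empty place on the low tool shelf: flat black T outline painted on the plywood board (250 x 270 mm, top 30 mm above the bench, flat). Origin on the board's top, right below where spanner_grip belongs (24 mm above it); x axis: the way the spanner's head must point (cross-bar 100 mm ahead), z up. Three tool places lie side by side 80 mm apart; this may be any of them.
- wrench: Open-ended steel wrench, 170 mm long, lying loose in another place of the tool shelf. Bystander.
- screwdriver: Screwdriver, 180 mm long, lying loose in the remaining place of the tool shelf. Bystander.
- pot_a: Reddish clay pot, 140 mm wide, 128 mm high, origin under its centre. Bystander.
- jar_a: Glass jar, 56 mm wide, 75 mm high, origin under its centre. Bystander.
- jar_b: Glass jar, 50 mm wide, 62 mm high, origin under its centre. Bystander.
Not all that is in view belongs to the job. Of the things that look like the part that bears ring_axis, the middle-sized one is meant.

How it is judged:
On the way, in this order (a step that is already met when the one before it is completed fails the run):
1. both prongs stand at least 10 mm deep in the ring's two holes, the ring not yet turned (by more than about 0.3 rad) (((x of prong_l in the frame of ring_axis between -0.005 and 0.005 m and y of prong_l in the frame of ring_axis between 0.029 and 0.039 m and z of each of prong_l, prong_r in the frame of ring_axis below -0.01 m and x of prong_r in the frame of ring_axis between -0.005 and 0.005 m and y of prong_r in the frame of ring_axis between -0.039 and -0.029 m) or (x of prong_r in the frame of ring_axis between -0.005 and 0.005 m and y of prong_r in the frame of ring_axis between 0.029 and 0.039 m and z of each of prong_r, prong_l in the frame of ring_axis below -0.01 m and x of prong_l in the frame of ring_axis between -0.005 and 0.005 m and y of prong_l in the frame of ring_axis between -0.039 and -0.029 m)) and distance of hole_a from where it was at the start of the episode below 0.01 m), for 0.1 s.
2. the ring is turned home (joint above 0.94 rad) with both prongs still at least 10 mm deep in its holes (((x of prong_l in the frame of ring_axis between -0.005 and 0.005 m and y of prong_l in the frame of ring_axis between 0.029 and 0.039 m and z of each of prong_l, prong_r in the frame of ring_axis below -0.01 m and x of prong_r in the frame of ring_axis between -0.005 and 0.005 m and y of prong_r in the frame of ring_axis between -0.039 and -0.029 m) or (x of prong_r in the frame of ring_axis between -0.005 and 0.005 m and y of prong_r in the frame of ring_axis between 0.029 and 0.039 m and z of each of prong_r, prong_l in the frame of ring_axis below -0.01 m and x of prong_l in the frame of ring_axis between -0.005 and 0.005 m and y of prong_l in the frame of ring_axis between -0.039 and -0.029 m)) and value of joint ring above 0.94 rad), for 0.1 s.
At the end, for the whole second after the job is handed in: ring home (above 0.94 rad); spanner at rest on the shelf, prongs down (height within 5 mm, tilt under 0.1 rad), handle centre within 15 mm each way of the outline's, handle within 0.17 rad of its line, head at its head; bystanders within 30 mm of their start (value of joint ring above 0.94 rad and x of spanner_grip in the frame of place between -0.015 and 0.015 m and y of spanner_grip in the frame of place between -0.015 and 0.015 m and z of spanner_grip in the frame of place between 0.019 and 0.029 m and x of prong_l in the frame of place above 0.06 m and angle between the x axis of spanner_grip and the x axis of place, either way round below 0.17 rad and angle between spanner_grip's own z axis and vertical below 0.1 rad and distance of each of pot_a, jar_a, jar_b, wrench, screwdriver from where it was at the start of the episode below 0.03 m); the robot touches nothing.
It fails at once if the gripper's fingers push on the lock ring (over 3 N) (contact force between the fingers and ring above 3 N).
It fails at once if the clay pot, a jar or another tool is moved by more than 30 mm (distance of any of pot_a, jar_a, jar_b, wrench, screwdriver from where it was at the start of the episode above 0.03 m).
It fails at once if the pot or a jar is tipped by more than 0.3 rad (angle between any of pot_a, jar_a, jar_b's own z axis and vertical above 0.3 rad).
It also fails if it takes over 58 s, if anything falls off the work surface, if the arm or the gripper's body presses on something with over 40 N, if the wrist force passes 120 N, or if a joint passes its speed limit or range.

ROBOT

A 6-joint arm with a two-finger parallel gripper is mounted at the origin on the work surface. World frame = base frame: x ahead of the robot, y to its left, z up, the work surface at z = 0. Lengths are in m, angles in rad, forces in N, time in s.
With the tool pointing down it reaches from about 0.25 to 0.725 m from the base axis. Payload 4 kg.
Tool frame: the origin (TCP) lies between the finger pads; the fingertips stand 8 mm ahead of it and the grasp point (between the pads) lies 11 mm behind it (bot.tip_reach is the distance from the TCP to the fingertips, in m); z points along the fingers, y is the line along which they close (so a half turn about z gives the same grasp; the last joint's range is limited). The gripper opens to 85 mm and grips with 20 to 120 N. Pads are 22 mm wide; open, the fingers measure 114 mm over their backs; the gripper's body (76 mm by 85 mm) begins 54 mm behind the grasp point. The pads swing forward as they close: fully open they stand 13 mm farther back than shut.
Start: joints at [-1.199, 0.241, 0.005, 1.335, 0, 1.571], TCP at [0.182, -0.466, 0.239] pointing down, gripper open.
Joint ranges: [-2.72, 2.72], [-1.05, 1.87], [-1.09, 1.28], [-1.99, 2.15], [-1.42, 1.44], [-3.14, 3.14]. Speed limits (rad/s): [2.79, 2.79, 3.14, 3.14, 3.14, 3.14].

INTERFACE

Orientations are given as a unit quaternion [x, y, z, w].
In Python, from workcell import bot gives the robot as it stands.
- The arm moves only by the tool move_arm, never from a script. Its argument "deltas" is a list of rows, each a list of 7 numbers: the opening, from 0 (shut) to 1 (fully open), then the shift along the tool's x, y, z in mm, then the turn, a rotation vector about the tool's x, y, z in degrees. In form: [[gripper, tx, ty, tz, ax, ay, az], ...]. A call has 1 to 10 rows; each row shifts and turns the commanded pose from where the row before left it, along the tool's axes as they then stand; what a row does not reach is not made up. A row lasts 1/12 s, in which the tool goes at most 41.7 mm and 7.16 degrees, less where a joint would pass 70% of its speed; a pose out of reach is approached as far as the arm can. A call is refused whole if a number of a shift passes 41.7 or a number of a turn 7.16, either way. A call with a gripper value outside its range is refused whole. The fingers move at their own pace and stop on an object; the grip force is fixed at half the most. Time passes only in rows, so rows that do not move let the fingers close. It gives the time, the measured TCP pose, the force, the opening and the grip force at its end, in the units of the state.
- bot.get_obs(): the state, without advancing time (a new reading comes with each control period).
- bot.camera(name): name is "scene" or "side" or "wrist"; returns the picture (384x512x3 uint8, blue, green, red); there is no depth.
- bot.calibration(name): a dict with "K" (3x3 intrinsics, pixels), "position" and "orientation" of the camera in the world. Camera axes: x right, y down, z forward; pixel columns grow to the right and rows downward; lengths in m; the calibration is good to about 2 mm. A picture is of the moment at which its call begins: read the wrist's pose just before it. calibration takes no time and is no camera call; for the wrist camera it gives the pose at the moment of the call.
- bot.job_done(): hands the job in; it is judged then, once.
Trained networks look in the newest picture that a camera, given by its name, has taken for a name from the list of things; names that differ only in an ending like _2 or _b are one class to them, and where a whole thing is asked for, a point or a joint stands for the part that bears it (a point fixed in the world has none). Each returns a list of dicts, best first, with "conf" (0 to 1); they miss things now and then, are a little off and sometimes report something else, mostly with a low value. They report only what shows in the picture. A call takes as long as a camera call. They do not tell look-alikes from the thing itself.
- bot.outline_of(query, camera): "pixels" (384x512 bool, what is visible of it) and "rect" ([left, top, width, height] in pixels, round what is visible of it).
The state is a dict: "clock": time; "joint_pos": joint angles; "joint_vel": joint speeds; "tau": joint torques, N m; "eef_pos": TCP position; "tool_rot": TCP orientation; "ft_force": force on the tool from outside, world axes, zero at the start; "ft_torque": the same for the moment, N m; "grip_width": finger opening in m; "grasp_force": force on a finger pad.
Only numpy, scipy, OpenCV 4.12 (cv2) and the standard library are available. Lean on these libraries where they do the work, as an engineer would, in place of code of your own. Each camera call takes 0.05 s, during which the arm holds its last target. There are 200 camera calls.

## Working session

There is one attempt and no reset: what is moved stays moved. The work goes in short steps, Python scripts to look and compute and a tool call to move; the robot and the scene stay as the last step left them, time stands still between calls to the robot, and variables do not carry over. Pictures are saved under pics/ and viewed, at most 10 in all, crops included, and the job is handed in when it is done.

Besides the shell and the picture viewer there is one more tool, called by a JSON object that holds its "op" and its "data". move_arm: Moves the arm, as the interface text tells. Its arguments: {"type":"object","properties":{"deltas":{"type":"array","items":{"type":"array","items":{"type":"number"}}}},"required":["deltas"]}

```bash
mkdir -p pics; ls
cat > h.py <<'E'
import numpy as np, cv2
from scipy.spatial.transform import Rotation as R
from workcell import bot
def ray(cam,uv,cal=None):
    c=cal or bot.calibration(cam); K=np.array(c["K"]); p=np.array(c["position"])
    r=R.from_quat(c["orientation"]).as_matrix() if np.size(c["orientation"])==4 else np.array(c["orientation"])
    d=r@np.linalg.inv(K)@np.array([uv[0],uv[1],1.0]); return p,d
def atz(cam,uv,z,cal=None):
    p,d=ray(cam,uv,cal); return p+d*(z-p[2])/d[2]
def proj(cam,P,cal=None):
    c=cal or bot.calibration(cam); r=R.from_quat(c["orientation"]).as_matrix()
    q=np.array(c["K"])@(r.T@(np.array(P)-c["position"])); return q[:2]/q[2]
E
python3 - <<'E'
from h import *
a=bot.camera("scene"); b=bot.camera("side")
cv2.imwrite("pics/scene0.png",cv2.resize(a,(800,600),interpolation=cv2.INTER_CUBIC)); cv2.imwrite("pics/side0.png",cv2.resize(b,(800,600),interpolation=cv2.INTER_CUBIC))
for n in ("scene","side","wrist"):
    c=bot.calibration(n); print(n,np.round(c["position"],3),np.round(c["orientation"],3),np.round(c["K"],1).tolist())
for q in ("spanner_grip","ring_axis","place","wrench","screwdriver","pot_a","jar_a"):
  for n in ("scene","side"):
    print(q,n,[(round(d["conf"],2),d["rect"]) for d in bot.outline_of(q,n)])
o=bot.get_obs(); print(o)
E
```

```text
pics
scene [ 1.135 -0.515  0.621] [ 0.793  0.372 -0.202 -0.439] [[352.2, 0.0, 261.7], [0.0, 352.2, 192.5], [0.0, 0.0, 1.0]]
side [0.262 0.788 0.912] [-0.131  0.917 -0.374  0.051] [[434.7, 0.0, 254.3], [0.0, 434.7, 202.7], [0.0, 0.0, 1.0]]
wrist [ 0.258 -0.436  0.374] [ 0.815 -0.557 -0.093  0.133] [[303.8, 0.0, 252.0], [0.0, 303.8, 192.2], [0.0, 0.0, 1.0]]
spanner_grip scene [(0.6, [152.8, 225.9, 39.5, 55.6])]
spanner_grip side [(0.57, [254.8, 142.4, 58.4, 28.7])]
ring_axis scene [(0.83, [91.4, 175.3, 55.5, 35.8]), (0.74, [230.9, 215.7, 49.3, 34.4]), (0.58, [331.0, 245.3, 21.9, 26.1]), (0.54, [224.8, 179.5, 23.8, 12.7]), (0.29, [150.1, 224.5, 40.0, 52.8])]
ring_axis side [(0.94, [282.1, 223.9, 31.5, 23.9]), (0.8, [338.0, 137.0, 54.4, 39.8]), (0.73, [204.3, 165.5, 39.1, 31.4])]
place scene [(0.87, [327.0, 190.1, 62.6, 23.2]), (0.28, [331.9, 246.3, 21.0, 28.3])]
place side [(0.91, [122.5, 275.8, 82.3, 33.9])]
wrench scene [(0.82, [333.8, 173.7, 49.9, 21.2]), (0.58, [151.1, 228.2, 37.7, 52.2])]
wrench side [(0.75, [133.1, 306.6, 74.2, 19.0]), (0.56, [205.2, 164.3, 39.8, 31.2])]
screwdriv
[... 426 characters left out ...]
 31.7])]
{'clock': 0.8, 'joint_pos': array([-1.19900909e+00,  2.40513930e-01,  5.00410560e-03,  1.33523422e+00,
        1.31877145e-05,  1.57079286e+00]), 'joint_vel': array([0.00103985, 0.00020165, 0.00150095, 0.00041695, 0.0007778 ,
       0.00090624]), 'tau': array([ 3.14370645e-04, -3.72151780e+01,  2.52678376e+01,  9.47851695e-04,
        5.59597561e-05,  2.18324345e-07]), 'eef_pos': array([ 0.18163985, -0.4658272 ,  0.23935107]), 'tool_rot': array([9.82771160e-01, 1.84826533e-01, 1.13115641e-05, 2.44711198e-05]), 'ft_force': array([ 0.2947176 ,  0.50160022, -0.15704752]), 'ft_torque': array([ 0.01472325, -0.02416167,  0.00382183]), 'grasp_force': 0.0, 'grip_width': 0.08515823308053516}
```

View pics/scene0.png

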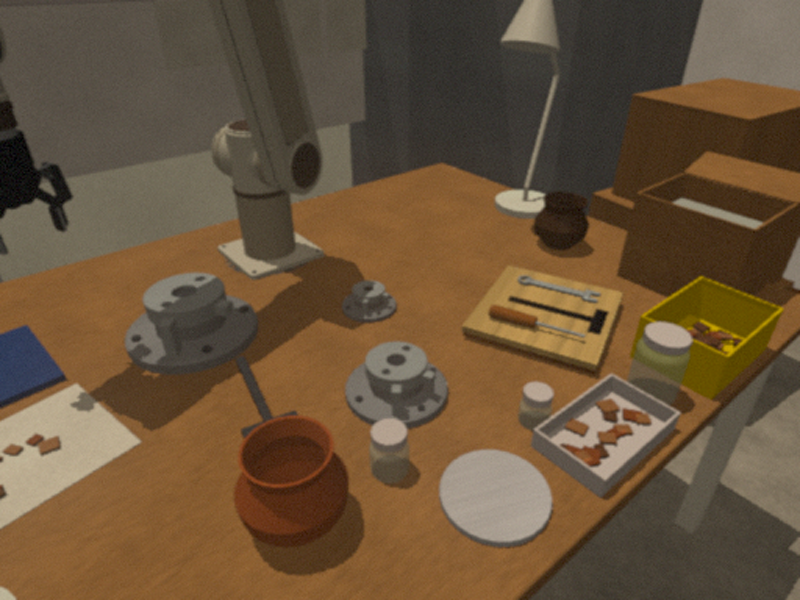

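View pics/side0.png

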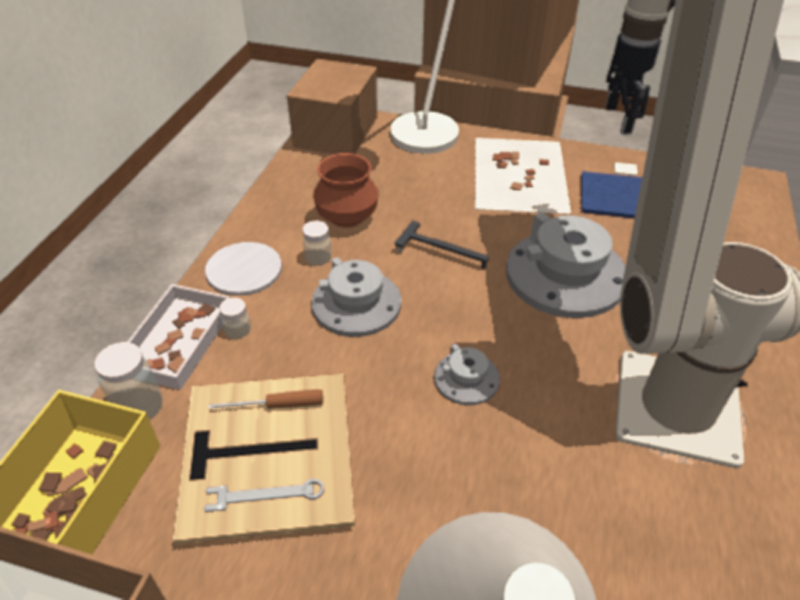

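Scene (800x600 pixels): three look-alike ring pedestals are at side (466,372) small, (356,290) middle and (572,250) large. The middle-sized one at side (356,290), scene (397,380), should be the one meant. I'll check its size next. The spanner is at side (440,247) with its head at (408,236). The T outline is the middle place on the board, with its head at side (199,455).

Run:
```python
from h import *
s=512/800
f=lambda u,v,z,n="side":np.round(atz(n,(u*s,v*s),z),3)
for nm,l,r,c in (("small",(449,362),(489,362),(468,362)),("mid",(329,284),(384,284),(356,278)),("large",(540,245),(612,245),(575,238))):
    for z in (0.045,0.07,0.1): a,b=f(*l,z),f(*r,z); print(nm,z,"diam",np.round(np.linalg.norm(a-b),3),"centre",f(*c,z))
for nm,l,r in (("mid foot",(312,303),(401,303)),("small foot",(435,376),(499,376)),("large foot",(507,270),(630,270))): print(nm,np.linalg.norm(f(*l,0.02)-f(*r,0.02)))
print("sp head",f(408,234,.03),"tail",f(487,262,.024))
print("pl head",f(199,455,.03),"tail",f(317,444,.03))
print("jars",f(317,258,0),f(232,330,0),f(120,405,0),"pot",f(346,215,0))
print("scene mid",f(397,355,.07,"scene"))
a=cv2.imread("pics/side0.png")[190:420,290:650]; cv2.imwrite("pics/crop1.png",cv2.resize(a,None,fx=2.2,fy=2.2,interpolation=cv2.INTER_CUBIC))
```

```text
small 0.045 diam 0.068 centre [0.351 0.04  0.045]
small 0.07 diam 0.065 centre [0.349 0.062 0.07 ]
small 0.1 diam 0.063 centre [0.345 0.088 0.1  ]
mid 0.045 diam 0.103 centre [ 0.598 -0.105  0.045]
mid 0.07 diam 0.1 centre [ 0.588 -0.079  0.07 ]
mid 0.1 diam 0.097 centre [ 0.577 -0.048  0.1  ]
large 0.045 diam 0.144 centre [ 0.212 -0.344  0.045]
large 0.07 diam 0.14 centre [ 0.214 -0.311  0.07 ]
large 0.1 diam 0.134 centre [ 0.215 -0.272  0.1  ]
mid foot 0.16608732642799692
small foot 0.10852188719332155
large foot 0.2439610624669437
sp head [ 0.544 -0.278  0.03 ] tail [ 0.371 -0.245  0.024]
pl head [0.705 0.323 0.03 ] tail [0.541 0.255 0.03 ]
jars [ 0.711 -0.186 -0.   ] [ 0.789  0.048 -0.   ] [0.892 0.257 0.   ] pot [ 0.702 -0.34   0.   ]
scene mid [ 0.582 -0.073  0.07 ]
```

View pics/crop1.png

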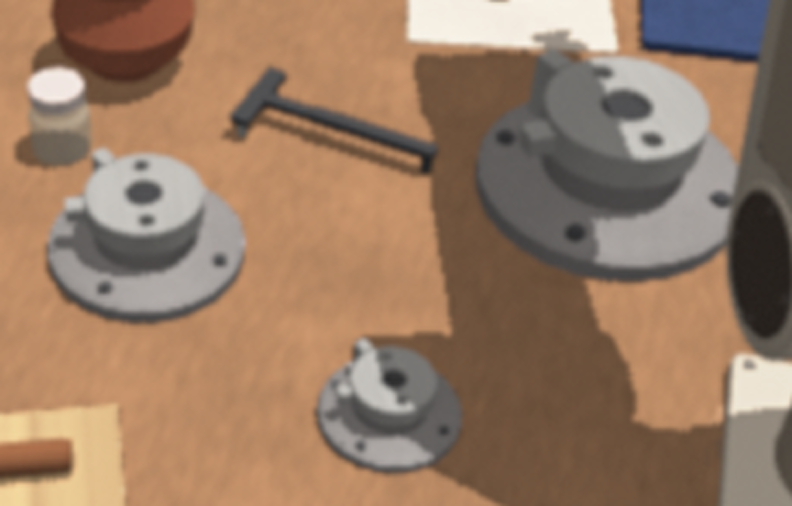

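The middle pedestal measures 100 mm across the ring and about 166 mm across the foot, so it is the one meant. The crop confirms this: ring centre at crop (144,195), holes at (141,165) and (147,220), lug at (75,210), stop post at (103,158). Next I'll move above the spanner.

```bash
cat >> h.py <<'E'
def state():
    o=bot.get_obs(); r=R.from_quat(o["tool_rot"]).as_matrix(); return o,o["eef_pos"],r,np.arctan2(r[1,0],r[0,0])
def go(target,yaw):
    "tool-frame shift (mm, before turning) and turn about tool z (deg)"
    o,p,r,y=state()
    d=r.T@(np.array(target)-p)*1000; w=(R.from_matrix(r).inv()*R.from_matrix(down(yaw))).as_rotvec(degrees=True)
    print("t %.2f"%o["clock"],"pos",np.round(p,4),"yaw %.3f"%y,"shift",np.round(d,1),"turn",np.round(w,2),"F",np.round(o["ft_force"],1),"w %.4f"%o["grip_width"]); return d,w
def down(yaw):
    c,s=np.cos(yaw),np.sin(yaw); return np.array([[c,s,0],[s,-c,0],[0,0,-1.]])
E
python3 - <<'E'
from h import *
o,p,r,y=state(); c=bot.calibration("wrist")
rc=R.from_quat(c["orientation"]).as_matrix(); print("cam in tool",np.round(r.T@(c["position"]-p),4)); print(np.round(r.T@rc,3))
go((0.39,-0.25,0.22),-0.19)
E
```

```text
cam in tool [ 0.082  -0.0002 -0.1354]
[[-0.    -0.947 -0.32 ]
 [ 1.    -0.    -0.001]
 [ 0.001 -0.32   0.947]]
t 0.80 pos [ 0.1816 -0.4658  0.2394] yaw 0.372 shift [ 272.5 -125.4   19.3] turn [ 0.   -0.   32.19] F [ 0.3  0.5 -0.2] w 0.0852
```

{"op": "move_arm", "data": {"deltas": [[1,31,-10,2,0,0,0],[1,31,-10,2,0,0,0],[1,31,-10,2,0,0,0],[1,31,-10,2,0,0,0],[1,31,-10,2,0,0,0],[1,31,-10,2,0,0,0],[1,31,-10,2,0,0,0],[1,31,-10,2,0,0,0],[1,31,-10,2,0,0,0],[1,31,-10,2,0,0,0]]}}

```text
clock: 1.63
eef_pos: [0.4352, -0.2589, 0.2194]
tool_rot: [0.983, 0.185, 0.0, 0.0]
ft_force: [0.3, -0.3, 0.1]
grip_width: 0.0854
grasp_force: 0.0
```

{"op": "move_arm", "data": {"deltas": [[1,0,0,0,0,0,6.4],[1,0,0,0,0,0,6.4],[1,0,0,0,0,0,6.4],[1,0,0,0,0,0,6.4],[1,0,0,0,0,0,6.4],[1,0,0,0,0,0,0],[1,0,0,0,0,0,0]]}}

```text
clock: 2.22
eef_pos: [0.4342, -0.26, 0.2193]
tool_rot: [0.996, -0.092, 0.0, -0.0]
ft_force: [-0.3, -0.0, 0.5]
grip_width: 0.0853
grasp_force: 0.0
```

Run:
```python
from h import *
go((0.446,-0.26,0.2),-0.19)
c=bot.calibration("wrist"); a=bot.camera("wrist")
cv2.imwrite("pics/w1.png",a)
np.save("w1cal.npy",c,allow_pickle=True)
for q,z in (("spanner_grip",.03),("ring_axis",.07)):
  for d in bot.outline_of(q,"wrist"):
    m=d["pixels"].astype(np.uint8); print(q,round(d["conf"],2),np.round(d["rect"]))
    if m.sum()<50: continue
    k,_=max(((cc,cv2.contourArea(cc)) for cc in cv2.findContours(m,0,2)[0]),key=lambda t:t[1])
    P=np.array([atz("wrist",u,z,c)[:2] for u in k[:,0].astype(float)],np.float32); print("  minAreaRect at z",cv2.minAreaRect(P*1000))
cv2.imwrite("pics/w1.png",cv2.resize(a,(800,600),interpolation=cv2.INTER_CUBIC))
```

```text
t 2.22 pos [ 0.4342 -0.26    0.2193] yaw -0.184 shift [11.6 -2.2 19.3] turn [-0.   -0.    0.35] F [-0.3 -0.   0.5] w 0.0853
spanner_grip 0.79 [214.  40.  89. 180.]
  minAreaRect at z ((462.9666748046875, -271.75341796875), (83.78772735595703, 187.89266967773438), 79.4371566772461)
ring_axis 0.7 [  0.   2.  87. 100.]
  minAreaRect at z ((574.0797119140625, -102.95820617675781), (71.08554077148438, 92.65890502929688), 64.53437805175781)
ring_axis 0.68 [237. 296. 117.  69.]
  minAreaRect at z ((243.4072265625, -275.68524169921875), (140.1005401611328, 94.47174835205078), 68.50230407714844)
ring_axis 0.57 [  0. 253.  55.  58.]
  minAreaRect at z ((362.0018615722656, 5.532138824462891), (57.55988693237305, 71.47468566894531), 64.53438568115234)
```

View pics/w1.png

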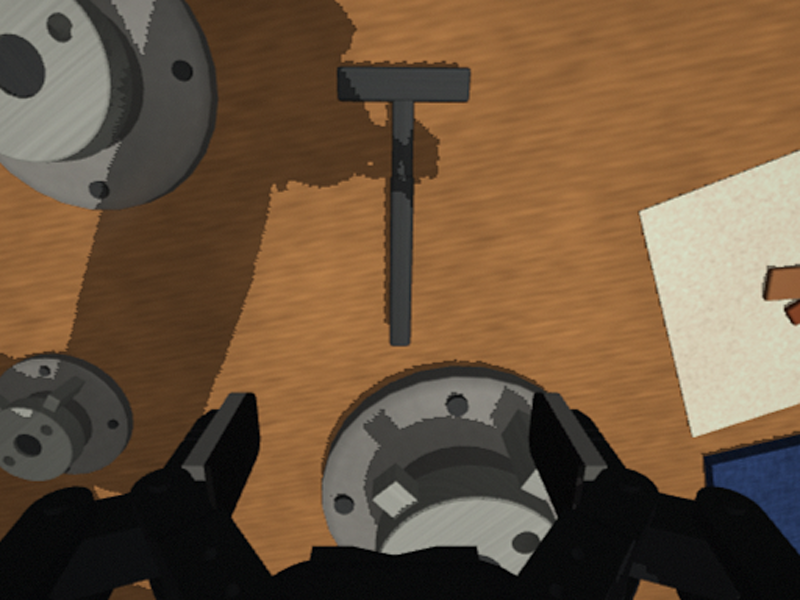

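Wrist view: the spanner is centred at (400,200) with its head up at (403,84), and it measures 83.8 x 187.9 mm, which matches the description. The target ring is at top left (20,65). Now the descent and grasp.

{"op": "move_arm", "data": {"deltas": [[1,1.8,0.8,25,0,0,0],[1,1.8,0.8,25,0,0,0],[1,1.8,0.8,25,0,0,0],[1,1.8,0.8,25,0,0,0],[1,1.8,0.8,25,0,0,0],[1,1.8,0.8,25,0,0,0],[1,1.8,0.8,25,0,0,0],[1,1.8,0.8,22,0,0,0],[1,0,0,8,0,0,0],[1,0,0,0,0,0,0]]}}

```text
clock: 3.2
eef_pos: [0.4453, -0.268, 0.0122]
tool_rot: [0.996, -0.093, -0.002, -0.001]
ft_force: [0.2, -0.6, 0.4]
grip_width: 0.0852
grasp_force: 0.0
```

{"op": "move_arm", "data": {"deltas": [[0,0,0,0,0,0,0],[0,0,0,0,0,0,0],[0,0,0,0,0,0,0],[0,0,0,0,0,0,0],[0,0,0,0,0,0,0],[0,0,0,0,0,0,0],[0,0,0,0,0,0,0],[0,0,0,0,0,0,0]]}}

```text
clock: 3.87
eef_pos: [0.4478, -0.2688, 0.0154]
tool_rot: [0.996, -0.093, 0.001, -0.0]
ft_force: [-1.5, 1.4, 6.0]
grip_width: 0.0144
grasp_force: 59.3
```

{"op": "move_arm", "data": {"deltas": [[0,0,0,-12,0,0,0],[0,0,0,-20,0,0,0],[0,0,0,-20,0,0,0],[0,0,0,-25,0,0,0],[0,2,-12,-25,0,0,0],[0,2,-12,-25,0,0,0],[0,2,-12,-25,0,0,0],[0,2,-13,-25,0,0,0],[0,2,-13,-8,0,0,0],[0,0,0,0,0,0,0]]}}

```text
clock: 4.7
eef_pos: [0.4699, -0.2085, 0.2014]
tool_rot: [0.996, -0.092, 0.002, 0.0]
ft_force: [-0.2, -0.1, -4.9]
grip_width: 0.0149
grasp_force: 59.1
```

{"op": "move_arm", "data": {"deltas": [[0,0,0,0,0,0,0],[0,0,0,0,0,0,0]]}}

```text
clock: 4.87
eef_pos: [0.4671, -0.2098, 0.1976]
tool_rot: [0.996, -0.093, -0.002, -0.0]
ft_force: [-0.5, -0.5, -4.8]
grip_width: 0.0147
grasp_force: 59.1
```

Run:
```python
from h import *
go((0.47,-0.21,0.2),-0.184)
c=bot.calibration("wrist"); a=bot.camera("wrist"); np.save("w2.npy",a)
import pickle; pickle.dump(c,open("w2.pkl","wb"))
for q,z in (("spanner_grip",.215),("ring_axis",.07)):
  for d in bot.outline_of(q,"wrist"):
    m=d["pixels"].astype(np.uint8); print(q,round(d["conf"],2),np.round(d["rect"]))
cv2.imwrite("pics/w2.png",cv2.resize(a,(800,600),interpolation=cv2.INTER_CUBIC))
```

```text
t 4.87 pos [ 0.4671 -0.2098  0.1976] yaw -0.187 shift [ 2.9 -0.3 -2.4] turn [-0.01  0.21 -0.15] F [-0.5 -0.5 -4.8] w 0.0147
spanner_grip 0.73 [134.   4. 237. 350.]
ring_axis 0.85 [  0.   1. 138. 131.]
ring_axis 0.75 [327. 336.  46.  48.]
ring_axis 0.7 [ 27. 282.  66.  58.]
```

View pics/w2.png

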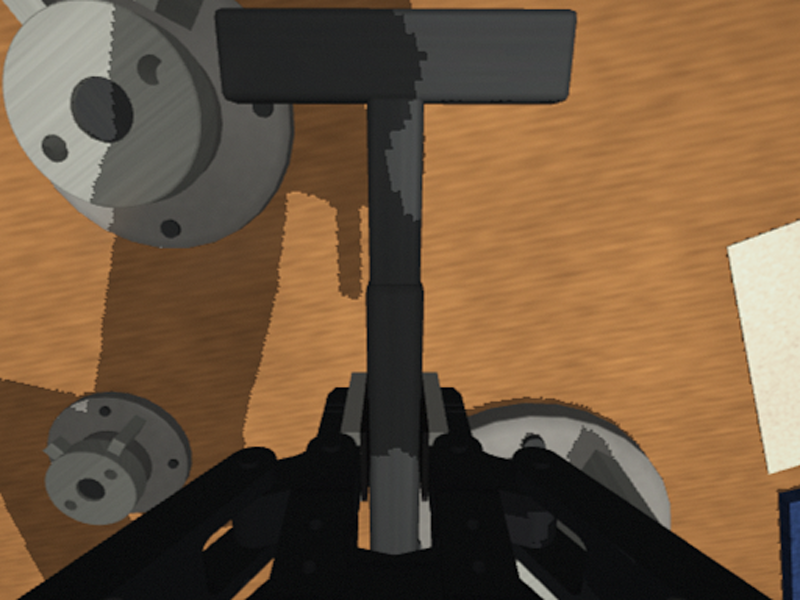

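Wrist view: the target ring is at top left with its centre dish at (102,108), holes at (55,148) and (150,69), and the lug at about (30,10). The spanner is in the gripper with head corners at (217,10), (576,10), (567,102) and (236,100).

Run:
```python
from h import *
import pickle
from scipy.optimize import least_squares
c=pickle.load(open("w2.pkl","rb")); a=np.load("w2.npy")
px=lambda x,y:((x+.5)/1.5625-.5,(y+.5)/1.5625-.5)
A=atz("wrist",px(55,148),.07,c);B=atz("wrist",px(150,69),.07,c);C=atz("wrist",px(102,108),.066,c)
print("holes",A.round(4),B.round(4),"mid",((A+B)/2).round(4),"dist",np.linalg.norm(A-B),"dish",C.round(4))
d=(A-B)[:2]; print("ring yaw (y axis to left hole)",np.arctan2(-d[0],d[1]))
# refine holes by dark-blob centroid
g=cv2.cvtColor(a,cv2.COLOR_BGR2GRAY)
for n,p in (("L",px(55,148)),("R",px(150,69))):
    u,v=map(int,np.round(p)); w=g[v-13:v+14,u-13:u+14]; print(n,u,v,w.min(),np.median(w))
print(c["K"][0][0])
# spanner pose fit in tool frame
r=down(-0.187); tp=bot.get_obs()["eef_pos"]
obs=np.array([px(217,10),px(576,10),px(567,102),px(236,100)])
mod=np.array([[.110,.042,.006],[.110,-.042,.006],[.090,-.042,.006],[.090,.042,.006]])
def f(q):
    P=(R.from_euler("zy",[q[3],q[4]]).apply(mod)+q[:3])
    return np.concatenate([proj("wrist",x,c)-o for x,o in zip(P,obs)])
s=least_squares(f,[.467,-.21,.206,-.187,0]); print(s.x.round(4),np.sqrt(np.mean(s.fun**2)),s.fun.round(1))
def f2(q): return f([*q[:2],.206+0*q[2],q[3],q[4]])
s=least_squares(f2,[.467,-.21,.206,-.187,0]); print(s.x.round(4),np.sqrt(np.mean(s.fun**2)))
cr=a[0:140,0:140]; cv2.imwrite("pics/w2c.png",cv2.resize(cr,None,fx=4.2,fy=4.2,interpolation=cv2.INTER_CUBIC))
```

```text
holes [ 0.5764 -0.0483  0.07  ] [ 0.603  -0.1107  0.07  ] mid [ 0.5897 -0.0795  0.07  ] dist 0.0678526945937316 dish [ 0.591  -0.0779  0.066 ]
ring yaw (y axis to left hole) 0.40241023148803895
L 35 95 48 169.0
R 96 44 45 93.0
303.7799837255094
[ 0.4695 -0.2116  0.1849 -0.1846 -0.1348] 1.3116749481423922 [ 1.9 -0.6  1.3 -0.2 -1.6 -0.5 -1.9  1.4]
[ 0.4679 -0.2106  7.7861 -0.1894  0.0755] 1.950810011938367
```

View pics/w2c.png

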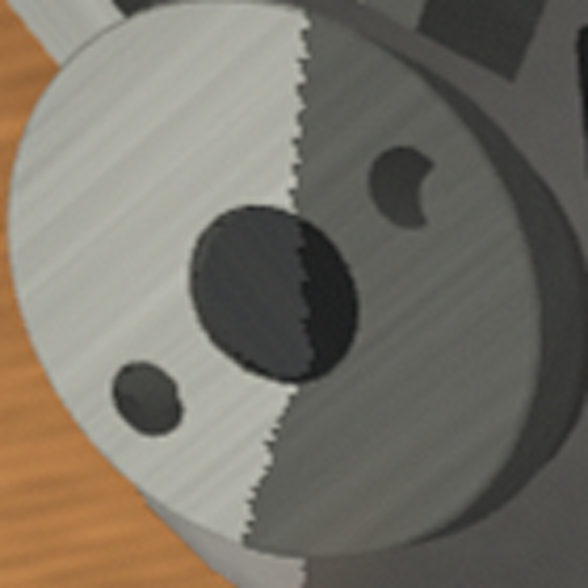

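{"op": "move_arm", "data": {"deltas": [[0,0,0,0,0,0,-6.75],[0,0,0,0,0,0,-6.75],[0,0,0,0,0,0,-6.75],[0,0,0,0,0,0,-6.75],[0,0,0,0,0,0,-6.75],[0,0,0,0,0,0,0],[0,0,0,0,0,0,0],[0,0,0,0,0,0,0],[0,0,0,0,0,0,0]]}}

```text
clock: 5.77
eef_pos: [0.4683, -0.2101, 0.199]
tool_rot: [0.98, 0.199, -0.0, -0.0]
ft_force: [-0.7, 0.0, -4.9]
grip_width: 0.0148
grasp_force: 59.1
```

Run:
```python
from h import *
go((0.4985,-0.118,0.13),0.402)
```

```text
t 5.77 pos [ 0.4683 -0.2101  0.199 ] yaw 0.400 shift [ 63.8 -73.   69. ] turn [-0.02  0.02 -0.1 ] F [-0.7  0.  -4.9] w 0.0148
```

{"op": "move_arm", "data": {"deltas": [[0,10,-12,10,0,0,0],[0,10,-12,10,0,0,0],[0,10,-12,10,0,0,0],[0,10,-12,10,0,0,0],[0,10,-12,10,0,0,0],[0,8,-8,10,0,0,0],[0,4,-4,7,0,0,0],[0,2,-1,2,0,0,0],[0,0,0,0,0,0,0],[0,0,0,0,0,0,0]]}}

```text
clock: 6.6
eef_pos: [0.4989, -0.1183, 0.1305]
tool_rot: [0.98, 0.2, 0.0, 0.0]
ft_force: [0.2, -1.0, -4.6]
grip_width: 0.0149
grasp_force: 59.1
```

Run:
```python
from h import *
go((0.4985,-0.118,0.13),0.402)
a=bot.camera("side"); b=bot.camera("scene"); w=bot.camera("wrist"); np.savez("p3.npz",a=a,b=b,w=w)
u,v=proj("side",(.58,-.09,.1)).astype(int); u2,v2=proj("scene",(.58,-.09,.1)).astype(int)
print(u,v,u2,v2)
f=lambda i,u,v:cv2.resize(i[v-45:v+45,u-60:u+60],(400,300),interpolation=cv2.INTER_CUBIC)
cv2.imwrite("pics/p3.png",np.vstack([np.hstack([f(a,u,v),f(b,u2,v2)]),np.hstack([cv2.resize(w[0:288,64:448],(400,300)),cv2.resize(w[0:96,128:384],(400,300),interpolation=cv2.INTER_CUBIC)])]))
```

```text
t 6.60 pos [ 0.4989 -0.1183  0.1305] yaw 0.402 shift [-0.3 -0.4  0.5] turn [ 0.04  0.   -0.02] F [ 0.2 -1.  -4.6] w 0.0149
231 168 248 219
```

View pics/p3.png

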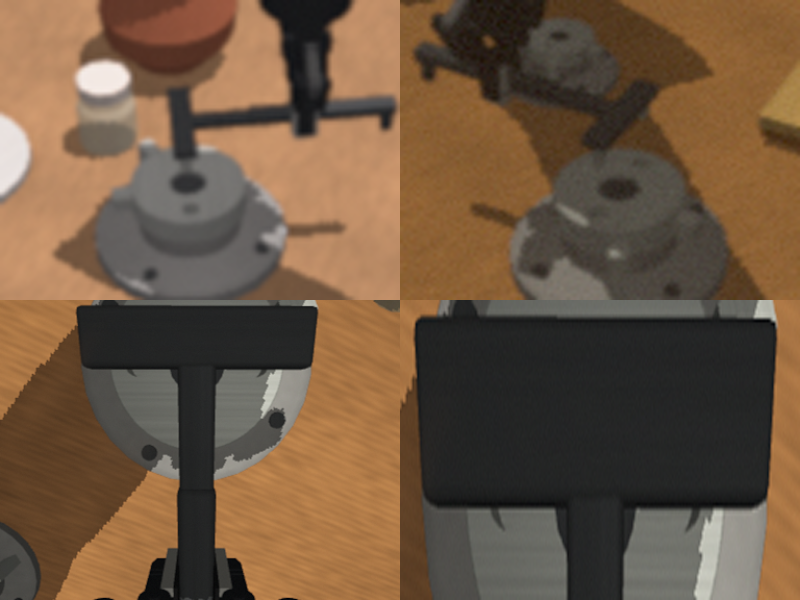

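Side, scene and wrist views: the spanner is above the ring. The dish edges in the wrist view (495 and 695, mean 597) are symmetric about the handle axis at 597, so it is laterally aligned. Next I'll check level and forward offset by reprojecting the model.

Run:
```python
from h import *
from scipy.optimize import least_squares
cal={n:bot.calibration(n) for n in ("side","scene","wrist")}
sd=lambda x,y:(231-60+(x+.5)*.3-.5,168-45+(y+.5)*.3-.5)
sc=lambda x,y:(248-60+(x-400+.5)*.3-.5,219-45+(y+.5)*.3-.5)
wr=lambda x,y:(128+(x-400+.5)*.64-.5,(y-300+.5)*.32-.5)
L=[("side",sd(169,91),(.110,-.042,.006)),("side",sd(187,91),(.090,-.042,.006)),("side",sd(394,98),(-.078,0,.006)),
("scene",sc(654,85),(.100,.042,.006)),("wrist",wr(415,318),(.110,.042,.006)),("wrist",wr(775,318),(.110,-.042,.006)),
("wrist",wr(768,497),(.090,-.042,.006)),("wrist",wr(424,497),(.090,.042,.006))]
def f(q): 
    return np.concatenate([proj(n,R.from_euler("zy",[q[3],q[4]]).apply(m)+q[:3],cal[n])-o for n,o,m in L])
g=np.array([.4985,-.118,.139,.402,0])
print(f(g).reshape(-1,2).round(1).tolist())
s=least_squares(f,g,loss="soft_l1"); print(s.x.round(4)); print(f(s.x).reshape(-1,2).round(1).tolist())
# hole mouths visible in same pictures
print("dish side",atz("side",sd(188,183),.066).round(4),"holeL side",atz("side",sd(191,209),.07).round(4),"dish scene",atz("scene",sc(620,188),.066).round(4))
```

```text
[[-0.1, -1.6], [1.6, -2.1], [1.0, 0.9], [-1.6, -2.5], [-6.7, 0.8], [3.0, 0.5], [0.8, 4.9], [-5.5, 5.2]]
[ 0.5004 -0.1184  0.1385  0.4041  0.0502]
[[-0.6, -0.0], [1.0, -0.8], [0.3, -0.3], [-1.2, -0.7], [0.4, -1.2], [-0.1, -0.8], [-0.8, 0.6], [0.3, 0.9]]
dish side [ 0.5924 -0.0841  0.066 ] holeL side [ 0.578  -0.0497  0.07  ] dish scene [ 0.586  -0.0777  0.066 ]
```

{"op": "move_arm", "data": {"deltas": [[0,-1,0,8,0,0.8,0],[0,0,0,8,0,0.8,0],[0,0,0,8,0,0.8,0],[0,0,0,8,0,0,0],[0,0,0,6,0,0,0],[0,0,0,3,0,0,0],[0,0,0,3,0,0,0],[0,0,0,3,0,0,0],[0,0,0,2,0,0,0],[0,0,0,0,0,0,0]]}}

```text
clock: 7.58
eef_pos: [0.4991, -0.1175, 0.081]
tool_rot: [0.98, 0.2, 0.02, -0.004]
ft_force: [-0.7, -0.6, -4.6]
grip_width: 0.0146
grasp_force: 59.2
```

{"op": "move_arm", "data": {"deltas": [[0,0,0,3,0,0,0],[0,0,0,3,0,0,0],[0,0,0,0,0,0,0]]}}

```text
clock: 7.83
eef_pos: [0.4988, -0.118, 0.0755]
tool_rot: [0.98, 0.199, 0.02, -0.004]
ft_force: [-5.3, -2.0, 0.3]
grip_width: 0.0152
grasp_force: 60.0
```

{"op": "move_arm", "data": {"deltas": [[0,-1.5,0,0,0,0,0],[0,0,0,2,0,0,0],[0,0,0,2,0,0,0],[0,0,0,0,0,0,0]]}}

```text
clock: 8.17
eef_pos: [0.4978, -0.1181, 0.0706]
tool_rot: [0.98, 0.2, 0.02, -0.004]
ft_force: [-0.5, -2.2, -3.9]
grip_width: 0.0148
grasp_force: 59.3
```

{"op": "move_arm", "data": {"deltas": [[0,0,0,2,0,0,0],[0,0,0,2,0,0,0],[0,0,0,1,0,0,0],[0,0,0,0,0,0,0],[0,0,0,0,0,0,0]]}}

```text
clock: 8.58
eef_pos: [0.498, -0.1181, 0.066]
tool_rot: [0.98, 0.2, 0.02, -0.004]
ft_force: [-2.8, -3.0, -3.1]
grip_width: 0.0148
grasp_force: 59.4
```

Run:
```python
from h import *
go((0.4985,-0.118,0.067),0.402); print(bot.get_obs()["ft_torque"].round(2))
a=bot.camera("side"); b=bot.camera("scene")
u,v=231,175;u2,v2=248,225
f=lambda i,u,v:cv2.resize(i[v-45:v+45,u-60:u+60],(400,300),interpolation=cv2.INTER_CUBIC)
cv2.imwrite("pics/p4.png",np.hstack([f(a,u,v),f(b,u2,v2)]))
```

```text
t 8.58 pos [ 0.498  -0.1181  0.066 ] yaw 0.402 shift [ 0.6  0.1 -1. ] turn [-0.   -2.35  0.  ] F [-2.8 -3.  -3.1] w 0.0148
[-0.66  0.7  -0.27]
```

View pics/p4.png

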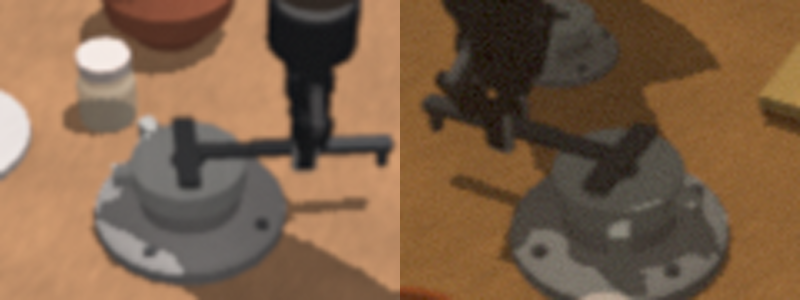

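The cross-bar sits flush on the ring at side (190,155), so both prongs are in. Now I'll turn it clockwise along the arc.

{"op": "move_arm", "data": {"deltas": [[0,0.1,-2.6,0,0,0,1.5],[0,0.1,-5.2,0,-0.1,0,3],[0,0.1,-5.2,0,-0.1,0,3],[0,0.1,-5.2,0,-0.1,0,3],[0,0.1,-5.2,0,-0.1,0,3],[0,0.2,-5.2,0,-0.1,0,3],[0,0.2,-5.2,0,-0.1,0,3],[0,0.2,-5.2,0,-0.1,0,3],[0,0.2,-5.2,0,-0.1,0,3]]}}

```text
clock: 9.43
eef_pos: [0.4888, -0.0747, 0.0659]
tool_rot: [1.0, -0.023, 0.019, -0.001]
ft_force: [-4.7, -4.3, -3.1]
grip_width: 0.0146
grasp_force: 59.5
```

```bash
cat > arc.py <<'E'
from h import *
o,p,r,y=state(); c=np.array([.590,-.079]); t=c-.1*np.array([np.cos(y),np.sin(y)])
go((t[0],t[1],.066),y); print("radius",np.linalg.norm(c-p[:2]),"torque",o["ft_torque"].round(2), "tilt axis",r[:,2].round(3))
E
python3 arc.py
```

```text
t 9.43 pos [ 0.4888 -0.0747  0.0659] yaw -0.045 shift [ 1.3 -0.3 -0. ] turn [-0.22 -2.13  0.  ] F [-4.7 -4.3 -3.1] w 0.0146
radius 0.10131823314989552 torque [-0.79  1.16  0.03] tilt axis [ 0.037  0.002 -0.999]
```

{"op": "move_arm", "data": {"deltas": [[0,-0.2,-5.2,0,-0.1,0,3],[0,-0.2,-5.2,0,-0.1,0,3],[0,0,-5.2,0,-0.1,0,3],[0,0,-5.2,0,-0.1,0,3],[0,0,-3.5,0,-0.1,0,2],[0,0,-3.5,0,-0.1,0,2],[0,0,-1.7,0,0,0,1],[0,0,0,0,0,0,0]]}}

```text
clock: 10.1
eef_pos: [0.4876, -0.0899, 0.0686]
tool_rot: [0.992, -0.111, 0.025, -0.045]
ft_force: [10.1, 46.1, 2.4]
grip_width: 0.0144
grasp_force: 187.3
```

```bash
python3 arc.py
```

```text
t 10.10 pos [ 0.4876 -0.0899  0.0686] yaw -0.224 shift [ -2.7 -33.    5.7] turn [-5.46 -2.3   0.11] F [10.1 46.1  2.4] w 0.0144
radius 0.10298035552789062 torque [ 9.64 -2.53  5.38] tilt axis [ 0.06   0.084 -0.995]
```

Run:
```python
from h import *
o=bot.get_obs(); print({k:np.round(v,3) for k,v in o.items()})
a=bot.camera("side"); b=bot.camera("scene")
f=lambda i,u,v:cv2.resize(i[v-60:v+60,u-80:u+80],(400,300),interpolation=cv2.INTER_CUBIC)
w=bot.camera("wrist")
cv2.imwrite("pics/p5.png",np.vstack([np.hstack([f(a,231,165),f(b,248,205)]),np.hstack([cv2.resize(w,(400,300)),cv2.resize(a,(400,300))])]))
```

```text
{'clock': np.float64(10.1), 'joint_pos': array([-0.239,  0.352, -0.327,  0.852,  0.096,  3.126]), 'joint_vel': array([ 0.014, -0.013,  0.006,  0.015, -0.031,  0.003]), 'tau': array([-29.381, -36.596,  20.508,  -0.425, -13.971,   5.029]), 'eef_pos': array([ 0.488, -0.09 ,  0.069]), 'tool_rot': array([ 0.992, -0.111,  0.025, -0.045]), 'ft_force': array([10.058, 46.108,  2.388]), 'ft_torque': array([ 9.637, -2.532,  5.379]), 'grasp_force': np.float64(187.279), 'grip_width': np.float64(0.014)}
```

View pics/p5.png

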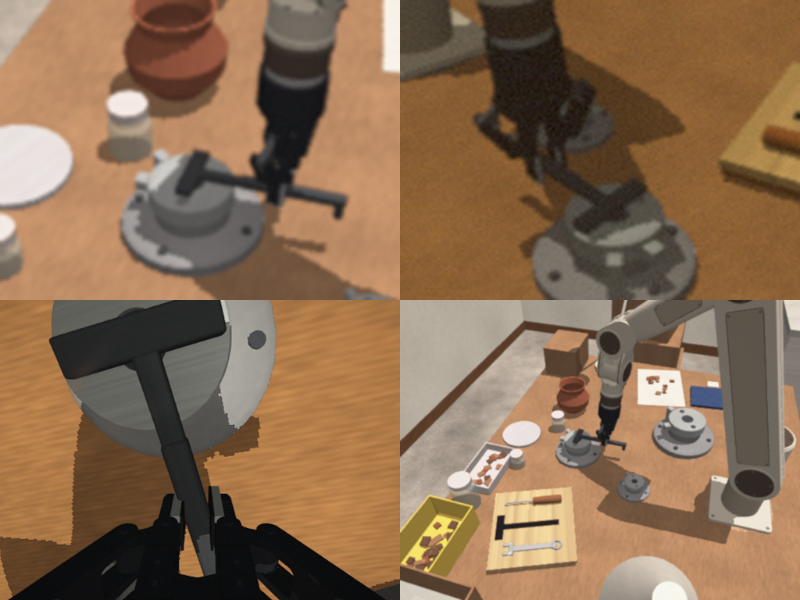

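The wrist picture shows the spanner twisted in the fingers, with the handle running from (205,560) to (140,340). Joint 6 stopped at 3.126, close to its limit of 3.14. The head still sits on the ring. I'll back off to the relaxed pose first, then regrip the spanner turned by half a turn.

Run:
```python
from h import *
o,p,r,y=state()
T=down(-.045)@R.from_rotvec([0,2.1,0],degrees=True).as_matrix()
w=(R.from_matrix(r.T@T)).as_rotvec(degrees=True); d=r.T@(np.array([.4888,-.0747,.0665])-p)*1000
print(d.round(1),w.round(2))
```

```text
[ -2.4 -14.8   4.1] [ -4.94  -0.71 -10.21]
```

{"op": "move_arm", "data": {"deltas": [[0,-0.5,-3,0.6,-1,-0.1,-2],[0,-0.5,-3,0.6,-1,-0.1,-2],[0,-0.5,-3,0.6,-1,-0.1,-2],[0,-0.2,-3,0.6,-1,-0.2,-2],[0,0,-2.7,0.6,-0.9,-0.2,-2.2],[0,0,0,0,0,0,0],[0,0,0,0,0,0,0]]}}

```text
clock: 10.83
eef_pos: [0.4875, -0.0867, 0.0658]
tool_rot: [0.999, -0.032, 0.016, 0.012]
ft_force: [5.5, 15.6, -1.7]
grip_width: 0.0146
grasp_force: 85.5
```

```bash
python3 arc.py; python3 -c "
from h import *
print(bot.get_obs()['joint_pos'].round(3),bot.get_obs()['grasp_force'])"
```

```text
t 10.83 pos [ 0.4875 -0.0867  0.0658] yaw -0.064 shift [  1.8 -14.2  -0.5] turn [ 1.34 -1.88 -0.02] F [ 5.5 15.6 -1.7] w 0.0146
radius 0.10282735745805201 torque [ 3.31 -1.08  1.3 ] tilt axis [ 0.031 -0.026 -0.999]
[-0.164  0.357 -0.325  0.854 -0.02   3.042] 85.47673397697508
```

{"op": "move_arm", "data": {"deltas": [[0,0.3,-3,0,0.4,0,0],[0,0.3,-3,0,0.4,0,0],[0,0.3,-2,0,0.4,0,0],[0,0,0,0,0,0,0],[0,0,0,0,0,0,0]]}}

```text
clock: 11.25
eef_pos: [0.4876, -0.0835, 0.0654]
tool_rot: [0.999, -0.036, 0.015, 0.006]
ft_force: [4.4, 5.8, -1.7]
grip_width: 0.0148
grasp_force: 76.5
```

```bash
python3 arc.py
python3 - <<'E'
from h import *
w=bot.camera("wrist"); a=bot.camera("side")
f=lambda i,u,v:cv2.resize(i[v-60:v+60,u-80:u+80],(400,300),interpolation=cv2.INTER_CUBIC)
cv2.imwrite("pics/p6.png",np.hstack([cv2.resize(w,(400,300)),f(a,231,165)]))
E
```

```text
t 11.25 pos [ 0.4876 -0.0835  0.0654] yaw -0.071 shift [  1.9 -11.7  -0.7] turn [ 0.64 -1.77 -0.01] F [ 4.4  5.8 -1.7] w 0.0148
radius 0.10253389753051996 torque [ 1.32 -0.96  0.72] tilt axis [ 0.03  -0.013 -0.999]
```

View pics/p6.png

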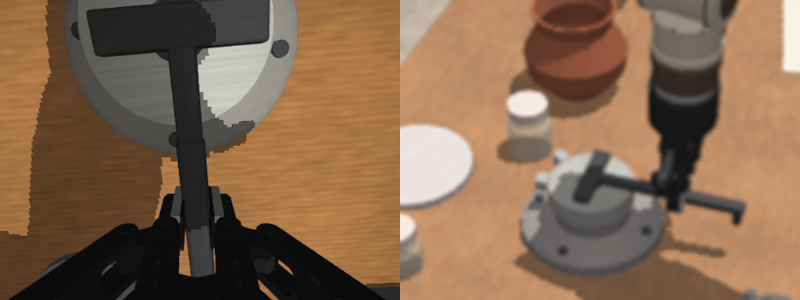

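Wrist and side views: both prongs are still in the holes with the bar flat on the ring, and the handle is yawed about 5° in the fingers. That was my last allowed picture, so from here I work on numbers only. I'll lift out, set the spanner on the bench, and regrip it half-turned.

{"op": "move_arm", "data": {"deltas": [[0,0,0,-5,0,0,0],[0,0,0,-7,0,0,0],[0,0,0,-8,0,0,0],[0,0,0,-10,0,0,0],[0,0,0,-12,0,0,0],[0,0,0,-14,0,0,0],[0,-10,20,-2,0,0,0],[0,-10,28,0,0,0,0],[0,-10,28,0,0,0,0],[0,-10,28,0,0,0,0]]}}

```text
clock: 12.18
eef_pos: [0.434, -0.1858, 0.1224]
tool_rot: [0.999, -0.037, 0.011, 0.008]
ft_force: [0.2, 0.6, -4.9]
grip_width: 0.0145
grasp_force: 59.0
```

Run:
```python
from h import *
d,w=go((.447,-.265,.03),-.071)
for q in bot.outline_of("ring_axis","wrist")[:0]: pass
```

```text
t 12.18 pos [ 0.434  -0.1858  0.1224] yaw -0.074 shift [16.7 76.6 94. ] turn [ 0.91 -1.32 -0.17] F [ 0.2  0.6 -4.9] w 0.0145
```

{"op": "move_arm", "data": {"deltas": [[0,3,16,8,0.5,0,0],[0,3,16,12,0.4,0,0],[0,3,16,14,0,0,0],[0,3,14,14,0,0,0],[0,3,10,14,0,0,0],[0,1,4,14,0,0,0],[0,0,0,12,0,0,0],[0,0,0,6,0,0,0],[0,0,0,4,0,0,0],[0,0,0,3,0,0,0]]}}

```text
clock: 13.07
eef_pos: [0.446, -0.263, 0.0224]
tool_rot: [0.999, -0.038, 0.011, 0.001]
ft_force: [-6.2, -0.1, 4.9]
grip_width: 0.0149
grasp_force: 59.8
```

{"op": "move_arm", "data": {"deltas": [[0,0,0,2,0,0,0],[0,0,0,0,0,0,0]]}}

```text
clock: 13.23
eef_pos: [0.4463, -0.2629, 0.0205]
tool_rot: [0.999, -0.038, 0.011, 0.001]
ft_force: [-6.2, -0.4, 2.3]
grip_width: 0.0149
grasp_force: 59.6
```

{"op": "move_arm", "data": {"deltas": [[0,0,0,2,0,0,0],[0,0,0,2,0,0,0],[0,0,0,1,0,0,0],[0,0,0,0,0,0,0]]}}

```text
clock: 13.57
eef_pos: [0.4467, -0.2631, 0.0169]
tool_rot: [0.999, -0.038, 0.011, 0.001]
ft_force: [-7.2, 1.4, 9.4]
grip_width: 0.0147
grasp_force: 60.5
```

{"op": "move_arm", "data": {"deltas": [[0.3,0,0,0,0,0,0],[0.6,0,0,0,0,0,0],[0.6,0,0,0,0,0,0],[0.6,0,0,0,0,0,0],[0.6,0,0,-15,0,0,0],[0.6,0,0,-30,0,0,0],[0.6,0,0,-40,0,0,0],[0.6,0,0,-40,0,0,0],[0.6,0,0,-40,0,0,0],[0.6,0,0,-35,0,0,0]]}}

```text
clock: 14.4
eef_pos: [0.4433, -0.2624, 0.2183]
tool_rot: [0.999, -0.037, 0.013, 0.001]
ft_force: [0.6, -0.9, -0.8]
grip_width: 0.0513
grasp_force: 0.0
```

{"op": "move_arm", "data": {"deltas": [[1,0,0,0,0,0,0],[1,0,0,0,0,0,0],[1,0,0,0,0,0,0]]}}

```text
clock: 14.65
eef_pos: [0.4428, -0.2622, 0.215]
tool_rot: [0.999, -0.037, 0.012, 0.001]
ft_force: [0.2, 0.7, -0.6]
grip_width: 0.0843
grasp_force: 0.0
```

```bash
cat > sp.py <<'E'
from h import *
import sys
def span(z=.03):
    c=bot.calibration("wrist"); bot.camera("wrist")
    for d in bot.outline_of("spanner_grip","wrist")[:2]:
        m=d["pixels"].astype(np.uint8); k=max(cv2.findContours(m,0,2)[0],key=cv2.contourArea)
        P=np.array([atz("wrist",u,z,c)[:2] for u in k[:,0].astype(float)],np.float32)
        (cx,cy),(w,h),an=cv2.minAreaRect(P*1000); 
        if w>h: w,h,an=h,w,an-90
        yaw=np.deg2rad(an+90); yaw=(yaw+np.pi/2)%np.pi-np.pi/2
        ctr=np.array([cx,cy])/1000; dr=np.array([np.cos(yaw),np.sin(yaw)])
        print("conf %.2f"%d["conf"],"rect",np.round(d["rect"]),"dims %.1f %.1f"%(w,h),"ctr",ctr.round(4),"yaw %.3f"%yaw,"grip",(ctr-.016*dr).round(4))
if __name__=="__main__": span()
E
python3 - <<'E'
from sp import *
go((.447,-.265,.215),-.07); span()
E
```

```text
t 14.65 pos [ 0.4428 -0.2622  0.215 ] yaw -0.075 shift [4.4 2.5 0.1] turn [ 0.04 -1.35 -0.27] F [ 0.2  0.7 -0.6] w 0.0843
conf 0.76 rect [206.  52.  88. 177.] dims 82.9 187.7 ctr [ 0.4687 -0.265 ] yaw -0.075 grip [ 0.4527 -0.2638]
```

{"op": "move_arm", "data": {"deltas": [[1,12,-24,0,0,-0.7,0],[1,13,-24,0,0,-0.6,0],[1,13,-24,0,0,0,0],[1,12,-24,0,0,0,0],[1,0,0,0,0,0,0],[1,0,0,0,0,0,0]]}}

```text
clock: 15.25
eef_pos: [0.4996, -0.1689, 0.2138]
tool_rot: [0.999, -0.036, -0.001, 0.0]
ft_force: [-0.4, -0.1, 0.1]
grip_width: 0.0854
grasp_force: 0.0
```

```bash
cat > ring.py <<'E'
from h import *
go((.5,-.17,.215),-.075)
c=bot.calibration("wrist"); a=bot.camera("wrist"); g=cv2.cvtColor(a,cv2.COLOR_BGR2GRAY).astype(np.float32)
def patch(cx,cy,z,half=.065,n=261):
    s=np.linspace(-half,half,n); X,Y=np.meshgrid(cx+s,cy+s); r=R.from_quat(c["orientation"]).as_matrix()
    P=np.stack([X,Y,np.full_like(X,z)],-1)-c["position"]; q=P@r@np.array(c["K"]).T; uv=(q[...,:2]/q[...,2:]).astype(np.float32)
    return cv2.remap(g,uv[...,0],uv[...,1],cv2.INTER_LINEAR,borderValue=-1)
p=patch(.590,-.079,.07); np.save("ringpatch.npy",p); print("corner px",proj("wrist",(.64,-.04,.07),c),proj("wrist",(.56,-.12,.07),c),"invalid",(p<0).mean())
# local-contrast dark blobs
loc=cv2.blur(p,(51,51)); m=((p<.75*loc)&(p>=0)).astype(np.uint8)
n,l,st,ce=cv2.connectedComponentsWithStats(m)
for i in range(1,n):
    if st[i,4]>120: print("blob area mm2",st[i,4]*.25,"centre",np.round([.590-.065+ce[i,0]*.0005,-.079-.065+ce[i,1]*.0005],4),"size",st[i,2:4]*.5)
E
python3 ring.py
```

```text
t 15.25 pos [ 0.4996 -0.1689  0.2138] yaw -0.072 shift [ 0.4  1.  -1.2] turn [0.01 0.16 0.17] F [-0.4 -0.1  0.1] w 0.0854
corner px [82.65346348 25.94966767] [192.96811713 118.65333357] invalid 0.005372792530937596
blob area mm2 35.25 centre [ 0.5582 -0.1386] size [ 5.5 14. ]
blob area mm2 138.25 centre [ 0.6305 -0.1294] size [17.5 15.5]
blob area mm2 184.25 centre [ 0.5809 -0.1268] size [70.  22.5]
blob area mm2 67.75 centre [ 0.5397 -0.1181] size [28.5  9. ]
blob area mm2 51.5 centre [ 0.5884 -0.1104] size [13.   8.5]
blob area mm2 109.0 centre [ 0.6463 -0.0987] size [15.5 12. ]
blob area mm2 648.0 centre [ 0.5894 -0.0802] size [31.5 30. ]
blob area mm2 79.0 centre [ 0.5296 -0.085 ] size [10.  10.5]
blob area mm2 48.0 centre [ 0.6459 -0.0692] size [18.  10.5]
blob area mm2 103.25 centre [ 0.5922 -0.0439] size [13.5 11.5]
blob area mm2 62.75 centre [ 0.5482 -0.0281] size [26.  13.5]
```

Holes found at (0.5922,-0.0439) and (0.5884,-0.1104), so the ring is at yaw -0.05 and about 0.45 rad has already been turned. Now I'll turn the gripper half round.

{"op": "move_arm", "data": {"deltas": [[1,0,0,0,0,0,-6.92],[1,0,0,0,0,0,-6.92],[1,0,0,0,0,0,-6.92],[1,0,0,0,0,0,-6.92],[1,0,0,0,0,0,-6.92],[1,0,0,0,0,0,-6.92],[1,0,0,0,0,0,-6.92],[1,0,0,0,0,0,-6.92],[1,0,0,0,0,0,-6.92],[1,0,0,0,0,0,-6.92]]}}

```text
clock: 16.13
eef_pos: [0.4988, -0.1715, 0.2151]
tool_rot: [0.843, 0.538, -0.001, 0.0]
ft_force: [-0.7, -0.4, -0.1]
grip_width: 0.0852
grasp_force: 0.0
```

{"op": "move_arm", "data": {"deltas": [[1,0,0,0,0,0,-6.92],[1,0,0,0,0,0,-6.92],[1,0,0,0,0,0,-6.92],[1,0,0,0,0,0,-6.92],[1,0,0,0,0,0,-6.92],[1,0,0,0,0,0,-6.92],[1,0,0,0,0,0,-6.92],[1,0,0,0,0,0,-6.92],[1,0,0,0,0,0,-6.92],[1,0,0,0,0,0,-6.92]]}}

```text
clock: 16.97
eef_pos: [0.4988, -0.1715, 0.2151]
tool_rot: [0.388, 0.922, -0.0, -0.0]
ft_force: [0.5, 0.6, 0.0]
grip_width: 0.0854
grasp_force: 0.0
```

{"op": "move_arm", "data": {"deltas": [[1,0,0,0,0,0,-6.92],[1,0,0,0,0,0,-6.92],[1,0,0,0,0,0,-6.92],[1,0,0,0,0,0,-6.92],[1,0,0,0,0,0,-6.92],[1,0,0,0,0,0,-6.92],[1,0,0,0,0,0,0],[1,0,0,0,0,0,0]]}}

```text
clock: 17.63
eef_pos: [0.4991, -0.1712, 0.2153]
tool_rot: [0.04, 0.999, -0.0, -0.0]
ft_force: [0.2, 0.6, -0.5]
grip_width: 0.0855
grasp_force: 0.0
```

Run:
```python
from h import *
go((.4527,-.2638,.014),-.075+np.pi); print(bot.get_obs()["joint_pos"].round(3))
```

```text
t 17.63 pos [ 0.4991 -0.1712  0.2153] yaw 3.061 shift [ 38.7 -95.9 201.4] turn [-0.05 -0.02 -0.34] F [ 0.2  0.6 -0.5] w 0.0855
[-3.300e-01  3.070e-01  3.100e-02  1.295e+00 -1.000e-03 -2.490e-01]
```

{"op": "move_arm", "data": {"deltas": [[1,9.7,-24,10,0,0,-0.3],[1,9.7,-24,20,0,0,0],[1,9.7,-24,25,0,0,0],[1,9.6,-24,25,0,0,0],[1,0,0,30,0,0,0],[1,0,0,30,0,0,0],[1,0,0,28,0,0,0],[1,0,0,20,0,0,0],[1,0,0,13,0,0,0],[1,0,0,0,0,0,0]]}}

```text
clock: 18.47
eef_pos: [0.4516, -0.2625, 0.0115]
tool_rot: [0.037, 0.999, 0.001, -0.003]
ft_force: [-0.8, 0.1, 0.9]
grip_width: 0.0854
grasp_force: 0.0
```

{"op": "move_arm", "data": {"deltas": [[0,0,0,0,0,0,0],[0,0,0,0,0,0,0],[0,0,0,0,0,0,0],[0,0,0,0,0,0,0],[0,0,0,0,0,0,0],[0,0,0,0,0,0,0],[0,0,0,0,0,0,0],[0,0,0,0,0,0,0]]}}

```text
clock: 19.13
eef_pos: [0.4552, -0.2638, 0.0159]
tool_rot: [0.036, 0.999, -0.001, 0.001]
ft_force: [-0.6, 0.7, 5.5]
grip_width: 0.0148
grasp_force: 59.3
```

{"op": "move_arm", "data": {"deltas": [[0,0,0,-8,0,0,0],[0,0,0,-16,0,0,0],[0,0,0,-22,0,0,0],[0,0,0,-25,0,0,0],[0,0,0,-25,0,0,0],[0,0,0,-20,0,0,0],[0,0,0,0,0,0,0],[0,0,0,0,0,0,0]]}}

```text
clock: 19.8
eef_pos: [0.4546, -0.2635, 0.1311]
tool_rot: [0.035, 0.999, -0.001, 0.001]
ft_force: [-0.2, -0.0, -5.2]
grip_width: 0.0148
grasp_force: 58.9
```

Run:
```python
from h import *
yaw=-.05; c=np.array([.590,-.0785]); t=c-.1*np.array([np.cos(yaw),np.sin(yaw)])
go((t[0],t[1],.13),yaw+np.pi)
```

```text
t 19.80 pos [ 0.4546 -0.2635  0.1311] yaw 3.071 shift [-21.9 192.    0.8] turn [-0.09  0.11 -1.2 ] F [-0.2 -0.  -5.2] w 0.0148
```

{"op": "move_arm", "data": {"deltas": [[0,-2.9,14,0,0,0,-0.3],[0,-2.9,24,0,0,0,-0.3],[0,-2.9,28,0,0,0,-0.3],[0,-2.9,28,0,0,0,-0.3],[0,-2.9,28,0,0,0,0],[0,-2.9,28,0,0,0,0],[0,-2.9,24,0,0,0,0],[0,-2.9,14,0,0,0,0],[0,0,4,0,0,0,0],[0,0,0,0,0,0,0]]}}

```text
clock: 20.63
eef_pos: [0.4867, -0.0717, 0.1285]
tool_rot: [0.024, 1.0, -0.0, -0.002]
ft_force: [0.1, 0.7, -5.3]
grip_width: 0.0145
grasp_force: 59.1
```

```bash
cat > pose.py <<'E'
from h import *
from scipy.optimize import minimize
# silhouette fit of the spanner in side and scene views; prints grip x,y,z,yaw,pitch(+ = nose down)
def box(x0,x1,y,z0,z1): return np.array([[x,s*y,z] for x in (x0,x1) for s in (-1,1) for z in (z0,z1)])
B=[box(-.0625,.09,.007,-.006,.006),box(-.078,-.0625,.007,-.006,.006),box(.09,.11,.042,-.006,.006)]+[box(.095,.105,.0,-.024,-.006)+[0,s*.034,0] for s in (-1,1)]
def fit(q0,cams=("side","scene")):
    M={};cal={}
    for n in cams:
        bot.camera(n); cal[n]=bot.calibration(n); D=bot.outline_of("spanner_grip",n)
        pr=proj(n,q0[:3],cal[n])
        D=[d for d in D if np.linalg.norm(np.array(d["rect"][:2])+np.array(d["rect"][2:])/2-pr)<40]
        if D: M[n]=D[0]["pixels"].astype(np.float32); print(n,round(D[0]["conf"],2),int(M[n].sum()))
    def cost(x):
        q=q0+x*np.array([.01,.01,.01,.05,.1]); e=0
        for n,m in M.items():
            im=np.zeros((384*4,512*4),np.uint8)
            for b in B:
                P=R.from_euler("zy",q[3:]).apply(b)+q[:3]; uv=np.array([proj(n,p,cal[n]) for p in P])
                cv2.fillConvexPoly(im,cv2.convexHull(np.round((uv+.5)*4).astype(np.int32)),255)
            im=cv2.resize(im,(512,384),interpolation=cv2.INTER_AREA)/255.
            e+=(m*(1-im)).sum()/m.sum()+.5*(im*(1-m)).sum()/im.sum()
        return e+.01*(x**2).sum()
    s=minimize(cost,np.zeros(5),method="Nelder-Mead",options=dict(initial_simplex=np.vstack([np.zeros(5),np.eye(5)*.5]),maxiter=250)); 
    print("cost",round(cost(np.zeros(5)),3),"->",round(s.fun,3)); return q0+s.x*np.array([.01,.01,.01,.05,.1])
if __name__=="__main__":
    o,p,r,y=state(); yaw=y-np.pi if y>0 else y+np.pi
    d=np.array([np.cos(yaw),np.sin(yaw)]); g=p[:2]-.0023*d
    go((.590-.0985*np.cos(-.05),-.0785-.0985*np.sin(-.05),.13),np.pi-.05)
    q0=np.array([*g,p[2]+.0086,yaw,0.]); print(q0.round(4)); print(fit(q0).round(4))
E
timeout 200 python3 pose.py
```

```text
t 20.63 pos [ 0.4867 -0.0717  0.1285] yaw 3.094 shift [-5.  -1.6 -1.5] turn [-0.04 -0.22  0.13] F [ 0.1  0.7 -5.3] w 0.0145
[ 0.4844 -0.0716  0.1371 -0.0477  0.    ]
side 0.71 441
scene 0.56 485
cost 0.492 -> 0.405
[ 0.4861 -0.0735  0.1368 -0.0569  0.0097]
```

{"op": "move_arm", "data": {"deltas": [[0,-2,-0.5,6,0,-0.5,0],[0,-2,-0.4,8,0,-0.5,0],[0,0,0,8,0,0,0],[0,0,0,8,0,0,0],[0,0,0,5,0,0,0],[0,0,0,3,0,0,0],[0,0,0,2,0,0,0],[0,0,0,0,0,0,0],[0,0,0,0,0,0,0]]}}

```text
clock: 21.58
eef_pos: [0.4931, -0.0742, 0.0909]
tool_rot: [0.025, 1.0, -0.001, 0.009]
ft_force: [-0.4, 0.5, -4.1]
grip_width: 0.0146
grasp_force: 59.1
```

Run:
```python
from h import *
go((.590-.0985*np.cos(-.05),-.0785-.0985*np.sin(-.05),.08),np.pi-.05)
```

```text
t 21.58 pos [ 0.4931 -0.0742  0.0909] yaw 3.092 shift [ 1.7  0.5 10.9] turn [-0.05  1.07  0.  ] F [-0.4  0.5 -4.1] w 0.0146
```

{"op": "move_arm", "data": {"deltas": [[0,0,0,2,0,0,0],[0,0,0,2,0,0,0],[0,0,0,2,0,0,0],[0,0,0,0,0,0,0]]}}

```text
clock: 21.92
eef_pos: [0.4927, -0.0741, 0.0844]
tool_rot: [0.025, 1.0, -0.001, 0.009]
ft_force: [-0.6, -0.4, -4.7]
grip_width: 0.0148
grasp_force: 59.1
```

{"op": "move_arm", "data": {"deltas": [[0,0.5,0,2,0,0,0],[0,0,0,2,0,0,0],[0,0,0,0,0,0,0]]}}

```text
clock: 22.17
eef_pos: [0.4923, -0.0741, 0.0804]
tool_rot: [0.025, 1.0, -0.001, 0.009]
ft_force: [0.7, -0.6, -4.5]
grip_width: 0.0146
grasp_force: 59.1
```

{"op": "move_arm", "data": {"deltas": [[0,0,0,2,0,0,0],[0,0,0,2,0,0,0],[0,0,0,0,0,0,0]]}}

```text
clock: 22.42
eef_pos: [0.4923, -0.0741, 0.0763]
tool_rot: [0.025, 1.0, -0.001, 0.009]
ft_force: [0.8, -0.1, -4.9]
grip_width: 0.0144
grasp_force: 59.1
```

{"op": "move_arm", "data": {"deltas": [[0,0,0,2,0,0,0],[0,0,0,2,0,0,0],[0,0,0,2,0,0,0],[0,0,0,1,0,0,0],[0,0,0,0,0,0,0]]}}

```text
clock: 22.83
eef_pos: [0.4926, -0.0741, 0.0694]
tool_rot: [0.025, 1.0, -0.001, 0.009]
ft_force: [0.9, -0.7, -4.4]
grip_width: 0.0144
grasp_force: 59.1
```

{"op": "move_arm", "data": {"deltas": [[0,0,0,1.5,0,0,0],[0,0,0,1.5,0,0,0],[0,0,0,0,0,0,0]]}}

```text
clock: 23.08
eef_pos: [0.4927, -0.0743, 0.067]
tool_rot: [0.025, 1.0, -0.001, 0.009]
ft_force: [-1.9, -0.1, -1.2]
grip_width: 0.0146
grasp_force: 59.6
```

```bash
cat > arc.py <<'E'
from h import *
o,p,r,y=state(); c=np.array([.590,-.0785]); s=y-np.pi if y>0 else y+np.pi; t=c-.0983*np.array([np.cos(s),np.sin(s)])
go((t[0],t[1],.066),y); print("sp yaw %.3f"%s,"radius",np.linalg.norm(c-p[:2]).round(4),"torque",o["ft_torque"].round(2), "tilt axis",r[:,2].round(3),"q",o["joint_pos"].round(2),"grasp",o["grasp_force"])
E
python3 arc.py
```

```text
t 23.08 pos [ 0.4927 -0.0743  0.067 ] yaw 3.091 shift [0.9 0.6 1. ] turn [-0.06  1.05 -0.  ] F [-1.9 -0.1 -1.2] w 0.0146
sp yaw -0.050 radius 0.0974 torque [-0.04  0.55 -0.  ] tilt axis [ 0.018 -0.002 -1.   ] q [-0.15  0.37 -0.3   0.88  0.   -0.1 ] grasp 59.58364427089691
```

{"op": "move_arm", "data": {"deltas": [[0,0,2.6,0,0,0,1.5],[0,0,5.1,0,0,0,3],[0,0,5.1,0,0,0,3],[0,-0.1,5.1,0,0,0,3],[0,-0.1,3.4,0,0,0,2],[0,0,0,0,0,0,0]]}}

```text
clock: 23.58
eef_pos: [0.4946, -0.0529, 0.067]
tool_rot: [0.134, 0.991, -0.0, 0.008]
ft_force: [-5.4, -0.0, 0.5]
grip_width: 0.0147
grasp_force: 59.9
```

```bash
python3 arc.py
```

```text
t 23.58 pos [ 0.4946 -0.0529  0.067 ] yaw 2.873 shift [-0.4  0.7  1. ] turn [0.11 0.92 0.  ] F [-5.4 -0.   0.5] w 0.0147
sp yaw -0.269 radius 0.0988 torque [-0.03  1.04 -0.03] tilt axis [ 0.016 -0.002 -1.   ] q [-0.11  0.37 -0.3   0.89 -0.    0.16] grasp 59.88225817680359
```

{"op": "move_arm", "data": {"deltas": [[0,0,3.4,0,0,0,2],[0,0,3.4,0,0,0,2],[0,0,3.4,0,0,0,2],[0,0,0,0,0,0,0]]}}

```text
clock: 23.92
eef_pos: [0.498, -0.0432, 0.067]
tool_rot: [0.185, 0.983, 0.001, 0.008]
ft_force: [-5.3, -0.3, 1.8]
grip_width: 0.0147
grasp_force: 59.9
```

```bash
python3 arc.py
```

```text
t 23.92 pos [ 0.498  -0.0432  0.067 ] yaw 2.769 shift [-0.3  0.6  1. ] turn [0.24 0.93 0.  ] F [-5.3 -0.3  1.8] w 0.0147
sp yaw -0.373 radius 0.0986 torque [-0.01  1.05 -0.02] tilt axis [ 0.017 -0.002 -1.   ] q [-0.09  0.38 -0.29  0.89 -0.    0.29] grasp 59.90767478942871
```

{"op": "move_arm", "data": {"deltas": [[0,0,3.4,0,0,0,2],[0,0,3.4,0,0,0,2],[0,0,3.4,0,0,0,2],[0,0,0,0,0,0,0]]}}

```text
clock: 24.25
eef_pos: [0.5019, -0.0344, 0.067]
tool_rot: [0.236, 0.972, 0.0, 0.008]
ft_force: [-5.3, -1.1, 1.8]
grip_width: 0.0149
grasp_force: 60.0
```

```bash
python3 arc.py
```

```text
t 24.25 pos [ 0.5019 -0.0344  0.067 ] yaw 2.665 shift [-0.2  1.2  1. ] turn [0.27 0.92 0.  ] F [-5.3 -1.1  1.8] w 0.0149
sp yaw -0.477 radius 0.0985 torque [-0.37  1.12  0.28] tilt axis [ 0.016 -0.003 -1.   ] q [-0.07  0.38 -0.28  0.89 -0.    0.41] grasp 60.02457082271576
```

{"op": "move_arm", "data": {"deltas": [[0,0,1.7,0,0,0,1],[0,0,1.7,0,0,0,1],[0,0,0,0,0,0,0]]}}

```text
clock: 24.5
eef_pos: [0.5022, -0.0337, 0.0669]
tool_rot: [0.252, 0.968, -0.002, 0.008]
ft_force: [-8.1, -8.9, 3.2]
grip_width: 0.0151
grasp_force: 62.3
```

```bash
python3 arc.py
```

```text
t 24.50 pos [ 0.5022 -0.0337  0.0669] yaw 2.631 shift [-0.1  3.8  0.9] turn [-0.04  0.93 -0.  ] F [-8.1 -8.9  3.2] w 0.0151
sp yaw -0.511 radius 0.0985 torque [-1.73  1.69  1.18] tilt axis [ 0.014 -0.009 -1.   ] q [-0.06  0.38 -0.28  0.89 -0.01  0.45] grasp 62.291339635849
```

{"op": "move_arm", "data": {"deltas": [[0,0,2,0,0,0,0.5],[0,0,1,0,0,0,0],[0,0,0,0,0,0,0],[0,0,0,0,0,0,0]]}}

```text
clock: 24.83
eef_pos: [0.5023, -0.0334, 0.0668]
tool_rot: [0.257, 0.966, -0.005, 0.007]
ft_force: [-10.9, -14.6, 5.0]
grip_width: 0.0145
grasp_force: 64.4
```

```bash
python3 arc.py
```

```text
t 24.83 pos [ 0.5023 -0.0334  0.0668] yaw 2.622 shift [-0.1  4.5  0.8] turn [-0.33  0.95 -0.  ] F [-10.9 -14.6   5. ] w 0.0145
sp yaw -0.520 radius 0.0986 torque [-3.03  2.17  1.3 ] tilt axis [ 0.012 -0.013 -1.   ] q [-0.06  0.38 -0.28  0.9  -0.01  0.46] grasp 64.4200965820346
```

The stop is met: no further motion while the reaction rose to about 18 N, and the total turn is about 0.87 rad from the start. I'll relieve the load and lift out.

{"op": "move_arm", "data": {"deltas": [[0,0,-2,0,0,0,0],[0,0,-2,0,0,0,-0.5],[0,0,0,-1,0,0,0],[0,0,0,-5,0,0,0],[0,0,0,-7,0,0,0],[0,0,0,-9,0,0,0],[0,0,0,-12,0,0,0],[0,0,0,-15,0,0,0],[0,0,0,-20,0,0,0],[0,0,0,-20,0,0,0]]}}

```text
clock: 25.67
eef_pos: [0.5054, -0.0341, 0.1554]
tool_rot: [0.254, 0.967, 0.001, 0.011]
ft_force: [-1.5, 1.6, -4.8]
grip_width: 0.0147
grasp_force: 58.7
```

Run:
```python
from h import *
go((.50,-.03,.16),2.64)
# place outline: mask from side view
n="side"; a=bot.camera(n); c=bot.calibration(n)
for n in ("side","scene"):
    bot.camera(n); c=bot.calibration(n)
    for d in bot.outline_of("place",n)[:1]:
        m=d["pixels"].astype(np.uint8); k=max(cv2.findContours(m,0,2)[0],key=cv2.contourArea)
        P=np.array([atz(n,u,.03,c)[:2] for u in k[:,0].astype(float)],np.float32)
        print(n,round(d["conf"],2),d["rect"],cv2.minAreaRect(P*1000))
        np.save(f"pl_{n}.npy",m)
```

```text
t 25.67 pos [ 0.5054 -0.0341  0.1554] yaw 2.627 shift [ 6.7  1.  -4.7] turn [ 0.41  1.24 -0.72] F [-1.5  1.6 -4.8] w 0.0147
side 0.88 [124.3, 275.8, 79.2, 30.8] ((626.8145751953125, 297.22760009765625), (195.28089904785156, 85.79517364501953), 16.32748794555664)
scene 0.72 [329.0, 190.5, 61.7, 24.0] ((625.7291259765625, 290.8069152832031), (185.21343994140625, 87.19911193847656), 22.415775299072266)
```

```bash
cat > place.py <<'E'
from h import *
from scipy.optimize import minimize
def warp(g,c,cx,cy,z,half,n):
    s=np.linspace(-half,half,n); X,Y=np.meshgrid(cx+s,cy+s); r=R.from_quat(c["orientation"]).as_matrix()
    q=(np.stack([X,Y,np.full_like(X,z)],-1)-c["position"])@r@np.array(c["K"]).T; uv=(q[...,:2]/q[...,2:]).astype(np.float32)
    return cv2.remap(g,uv[...,0],uv[...,1],cv2.INTER_LINEAR)
def fitT(name,z=.03,cx=.62,cy=.29,half=.14,thr=.35,q0=(.61,.285,.35),ignore=None):
    c=bot.calibration(name); a=bot.camera(name); a=a.max(axis=2).astype(np.float32)
    n=561; p=warp(a,c,cx,cy,z,half,n); med=np.median(p); m=(p<thr*med).astype(np.float32); px=2*half/(n-1)
    def T(q):
        im=np.zeros((n,n),np.uint8)
        for b in ([(-.078,-.008),(.09,-.008),(.09,.008),(-.078,.008)],[(.09,-.042),(.11,-.042),(.11,.042),(.09,.042)]):
            P=np.array(b)@np.array([[np.cos(q[2]),np.sin(q[2])],[-np.sin(q[2]),np.cos(q[2])]])+q[:2]
            cv2.fillConvexPoly(im,np.round((P-[cx-half,cy-half])/px*16).astype(np.int32),1,shift=4)
        return im
    q0=np.array(q0); sc=np.array([.01,.01,.1])
    def cost(x):
        t=T(q0+x*sc); return -(t*m).sum()/t.sum()+.5*((cv2.dilate(t,np.ones((25,25)))-t)*m).sum()/t.sum()
    s=minimize(cost,np.zeros(3),method="Nelder-Mead",options=dict(initial_simplex=np.vstack([np.zeros(3),np.eye(3)])))
    s=minimize(cost,s.x,method="Nelder-Mead",options=dict(initial_simplex=s.x+np.vstack([np.zeros(3),-.3*np.eye(3)])))
    q=q0+s.x*sc; t=T(q); print(name,"med",med,"dark mm2",int(m.sum()*px*px*1e6),"T px %d"%(t.sum()*px*px*1e6),"covered %.2f"%((t*m).sum()/t.sum()),"cost %.3f"%s.fun,q.round(4)); return q,m
if __name__=="__main__":
    fitT("side"); fitT("scene")
    fitT("side",thr=.45); fitT("scene",thr=.45)
E
python3 place.py
```

```text
side med 228.84375 dark mm2 3887 T px 4468 covered 0.87 cost -0.867 [0.6127 0.2836 0.3995]
scene med 158.58008 dark mm2 2551 T px 4462 covered 0.57 cost -0.572 [0.61   0.2814 0.4094]
side med 228.85156 dark mm2 4861 T px 4472 covered 0.96 cost -0.957 [0.613  0.2831 0.3942]
scene med 158.60938 dark mm2 4064 T px 4467 covered 0.76 cost -0.756 [0.6093 0.2836 0.3991]
```

{"op": "move_arm", "data": {"deltas": [[0,0,0,-5,0,0,-6.5],[0,0,0,-5,0,0,-6.5],[0,0,0,0,0,0,-6.5],[0,0,0,0,0,0,-6.5],[0,0,0,0,0,0,-6.5],[0,0,0,0,0,0,-6.5],[0,0,0,0,0,0,-6.5],[0,0,0,0,0,0,-6.7],[0,0,0,0,0,0,0],[0,0,0,0,0,0,0]]}}

```text
clock: 26.95
eef_pos: [0.5019, -0.0317, 0.1654]
tool_rot: [-0.197, 0.98, -0.003, 0.008]
ft_force: [-0.3, 0.7, -5.0]
grip_width: 0.0146
grasp_force: 58.8
```

Run:
```python
from h import *
go((.6125+.0023*np.cos(.397),.2832+.0023*np.sin(.397),.13),.397+np.pi); print(bot.get_obs()["joint_pos"].round(2))
```

```text
t 26.95 pos [ 0.5019 -0.0317  0.1654] yaw -2.746 shift [-225.2  248.2   36.7] turn [-0.5   0.87 -0.07] F [-0.3  0.7 -5. ] w 0.0146
[-0.06  0.28 -0.14  1.13 -0.   -0.46]
```

{"op": "move_arm", "data": {"deltas": [[0,-12,13,0,-0.5,0,0],[0,-20,22,0,0,0,0],[0,-26,29,0,0,0,0],[0,-26,29,0,0,0,0],[0,-26,29,0,0,0,0],[0,-26,29,0,0,0,0],[0,-26,29,4,0,0,0],[0,-26,29,8,0,0,0],[0,-22,23,12,0,0,0],[0,-15,16,12,0,0,0]]}}

```text
clock: 27.78
eef_pos: [0.6146, 0.2883, 0.1326]
tool_rot: [-0.198, 0.98, 0.002, 0.009]
ft_force: [0.2, -0.3, -4.5]
grip_width: 0.0144
grasp_force: 59.0
```

{"op": "move_arm", "data": {"deltas": [[0,0,0,0,0,0,0],[0,0,0,0,0,0,0]]}}

```text
clock: 27.95
eef_pos: [0.6126, 0.2853, 0.1306]
tool_rot: [-0.198, 0.98, 0.001, 0.006]
ft_force: [-0.7, -1.1, -4.8]
grip_width: 0.0146
grasp_force: 59.0
```

```bash
timeout 200 python3 - <<'E'
from pose import *
go((.6125+.0023*np.cos(.397),.2832+.0023*np.sin(.397),.13),.397+np.pi)
o,p,r,y=state(); s=y-np.pi if y>0 else y+np.pi; d=np.array([np.cos(s),np.sin(s)])
q0=np.array([*(p[:2]-.0023*d),p[2]+.0086,s,0.]); print(q0.round(4)); print(fit(q0).round(4))
E
```

```text
t 27.95 pos [0.6126 0.2853 0.1306] yaw -2.743 shift [-1.4 -1.9  0.6] turn [-0.04  0.67  0.11] F [-0.7 -1.1 -4.8] w 0.0146
[0.6105 0.2844 0.1392 0.399  0.    ]
side 0.76 684
scene 0.67 363
cost 2.469 -> 0.776
[0.6203 0.286  0.1295 0.3945 0.498 ]
```

{"op": "move_arm", "data": {"deltas": [[0,-1.4,-1.9,8,0,0,0],[0,0,0,12,0,0,0],[0,0,0,15,0,0,0],[0,0,0,15,0,0,0],[0,0,0,12,0,0,0],[0,0,0,8,0,0,0],[0,0,0,4,0,0,0],[0,0,0,2,0,0,0],[0,0,0,0,0,0,0]]}}

```text
clock: 28.9
eef_pos: [0.6168, 0.2823, 0.059]
tool_rot: [-0.197, 0.98, 0.002, 0.008]
ft_force: [-6.1, -1.8, 2.8]
grip_width: 0.0143
grasp_force: 58.8
```

Run:
```python
from h import *
go((.6125+.0023*np.cos(.397),.2832+.0023*np.sin(.397),.0454),.397+np.pi)
```

```text
t 28.90 pos [0.6168 0.2823 0.059 ] yaw -2.745 shift [ 1.6  2.5 13.6] turn [-0.01  0.95 -0.01] F [-6.1 -1.8  2.8] w 0.0143
```

Run:
```python
from place import *
o=bot.get_obs(); print("torque",o["ft_torque"].round(2))
from pose import B
# line of the handle in the side view: compare darkness of silhouettes for several pitches
n="side"; c=bot.calibration(n); a=bot.camera(n).max(axis=2).astype(np.float32)
o,p,r,y=state(); s=y+np.pi if y<0 else y-np.pi; d=np.array([np.cos(s),np.sin(s)])
D=[(round(x["conf"],2),np.round(x["rect"]).tolist()) for x in bot.outline_of("spanner_grip",n)]; print(D)
for pitch in (-.2,-.15,-.1,-.05,0,.05,.1,.15,.2):
    q=np.array([*(p[:2]-.0023*d),p[2]+.0086]); im=np.zeros((384,512),np.uint8)
    for b in B: cv2.fillConvexPoly(im,cv2.convexHull(np.array([proj(n,v,c) for v in R.from_euler("zy",[s,pitch]).apply(b)+q]).round().astype(np.int32)),1)
    for nm in ("head","tail"):
        pass
    print(pitch,"mean brightness in silhouette %.1f"%a[im>0].mean(),"tail px",proj(n,R.from_euler("zy",[s,pitch]).apply([-.078,0,0])+q,c).round(1),"head px",proj(n,R.from_euler("zy",[s,pitch]).apply([.11,0,0])+q,c).round(1))
```

```text
torque [-0.17  0.63 -0.02]
[(0.86, [110.0, 273.0, 85.0, 28.0])]
-0.2 mean brightness in silhouette 102.3 tail px [201.1 277. ] head px [118.2 276.2]
-0.15 mean brightness in silhouette 96.7 tail px [201.2 276.2] head px [118.3 277.4]
-0.1 mean brightness in silhouette 92.9 tail px [201.2 275.3] head px [118.5 278.6]
-0.05 mean brightness in silhouette 89.8 tail px [201.2 274.5] head px [118.9 279.8]
0 mean brightness in silhouette 85.8 tail px [201.1 273.6] head px [119.3 281.1]
0.05 mean brightness in silhouette 82.3 tail px [201.  272.7] head px [119.8 282.4]
0.1 mean brightness in silhouette 78.3 tail px [200.7 271.8] head px [120.4 283.6]
0.15 mean brightness in silhouette 76.7 tail px [200.4 270.8] head px [121.1 284.9]
0.2 mean brightness in silhouette 74.2 tail px [200.  269.8] head px [121.9 286.2]
```

{"op": "move_arm", "data": {"deltas": [[0,0,0,-6,0,0,0],[0,0,0,-8,0,0,0],[0,0,0,0,0,-3,0],[0,0,0,0,0,-3,0],[0,0,0,0,0,-2,0],[0,0,0,0,0,0,0],[0,0,0,0,0,0,0]]}}

```text
clock: 29.58
eef_pos: [0.6162, 0.2829, 0.0718]
tool_rot: [-0.197, 0.977, 0.015, 0.076]
ft_force: [-1.0, 0.8, -5.2]
grip_width: 0.0149
grasp_force: 58.7
```

Run:
```python
from h import *
go((.6125+.0023*np.cos(.397),.2832+.0023*np.sin(.397),.060),.397+np.pi); print(bot.get_obs()["ft_torque"].round(2))
```

```text
t 29.58 pos [0.6162 0.2829 0.0718] yaw -2.743 shift [ 2.8  1.7 11.5] turn [-0.01  8.85  0.06] F [-1.   0.8 -5.2] w 0.0149
[-0.18  0.43 -0.01]
```

{"op": "move_arm", "data": {"deltas": [[0,1,0.6,4,0,0,0],[0,1,0.6,4,0,0,0],[0,0.8,0.5,3.5,0,0,0],[0,0.5,0,3,0,0,0],[0,0.4,0,2.5,0,0,0],[0,0,0,0,0,0,0]]}}

```text
clock: 30.08
eef_pos: [0.6147, 0.2845, 0.0527]
tool_rot: [-0.197, 0.977, 0.015, 0.075]
ft_force: [-0.5, -0.5, -5.2]
grip_width: 0.0144
grasp_force: 58.7
```

{"op": "move_arm", "data": {"deltas": [[0,0.4,0,2.5,0,0,0],[0,0.3,0,2,0,0,0],[0,0,0,0,0,0,0]]}}

```text
clock: 30.33
eef_pos: [0.6158, 0.2849, 0.05]
tool_rot: [-0.197, 0.977, 0.015, 0.077]
ft_force: [0.2, -0.3, -1.9]
grip_width: 0.0148
grasp_force: 59.2
```

{"op": "move_arm", "data": {"deltas": [[0,0.2,0,1.5,0,0,0],[0,0,0,0,0,0,0]]}}

```text
clock: 30.5
eef_pos: [0.6161, 0.285, 0.0493]
tool_rot: [-0.197, 0.977, 0.016, 0.077]
ft_force: [-0.0, -1.0, 0.7]
grip_width: 0.0145
grasp_force: 59.5
```

Run:
```python
from h import *
go((.6125+.0023*np.cos(.397),.2832+.0023*np.sin(.397),.0454),.397+np.pi); print(bot.get_obs()["ft_torque"].round(2))
```

```text
t 30.50 pos [0.6161 0.285  0.0493] yaw -2.743 shift [ 2.3 -0.2  3.6] turn [-0.01  9.06  0.09] F [-0.  -1.   0.7] w 0.0145
[-0.33  0.7  -0.03]
```

{"op": "move_arm", "data": {"deltas": [[0.15,0,0,0,0,0,0],[0.25,0,0,0,0,0,0],[0.35,0,0,0,0,0,0],[0.4,0,0,0,0,0,0],[0.4,0,0,0,0,0,0],[0.4,0,0,-8,0,0,0],[0.4,0,0,-20,0,0,0],[0.4,0,0,-35,0,0,0],[0.4,0,0,-40,0,0,0],[0.4,0,0,-40,0,0,0]]}}

```text
clock: 31.33
eef_pos: [0.5939, 0.2757, 0.1904]
tool_rot: [-0.197, 0.977, 0.015, 0.076]
ft_force: [-0.2, 0.8, 0.2]
grip_width: 0.034
grasp_force: 0.0
```

{"op": "move_arm", "data": {"deltas": [[0.4,20,0,-35,0,4,0],[0.4,0,0,-10,0,5,0],[0.4,0,0,0,0,0,0],[0.4,0,0,0,0,0,0]]}}

```text
clock: 31.67
eef_pos: [0.5723, 0.2666, 0.2311]
tool_rot: [-0.198, 0.98, 0.0, 0.001]
ft_force: [-0.1, 0.5, -0.8]
grip_width: 0.0343
grasp_force: 0.0
```

Run:
```python
from sp import *
go((.61,.283,.2),.397+np.pi); span(.06)
from place import fitT
fitT("wrist",z=.06,thr=.45,q0=(.6125,.2832,.397)); fitT("side",z=.06,thr=.45,q0=(.6125,.2832,.397)); fitT("scene",z=.06,thr=.45,q0=(.6125,.2832,.397))
for q in ("wrench","screwdriver"):
  for n in ("side","scene"): bot.camera(n); print(q,n,[(round(d["conf"],2),d["rect"]) for d in bot.outline_of(q,n)][:2])
```

```text
t 31.67 pos [0.5723 0.2666 0.2311] yaw -2.743 shift [-41.    0.4  31.2] turn [-0.01  0.12  0.09] F [-0.1  0.5 -0.8] w 0.0343
conf 0.82 rect [215. 151.  71. 154.] dims 81.7 188.9 ctr [0.6394 0.2961] yaw 0.398 grip [0.6247 0.2899]
wrist med 108.96875 dark mm2 18223 T px 4534 covered 0.98 cost -0.841 [0.6249 0.2895 0.3884]
side med 196.4375 dark mm2 9656 T px 4528 covered 0.96 cost -0.757 [0.5983 0.2994 0.3942]
scene med 134.08691 dark mm2 8998 T px 4508 covered 0.97 cost -0.829 [0.6326 0.2787 0.373 ]
wrench side [(0.97, [132.1, 304.4, 75.7, 24.9])]
wrench scene [(0.52, [330.4, 172.6, 56.5, 23.6])]
screwdriver side [(0.94, [138.6, 247.3, 67.5, 11.0])]
screwdriver scene [(0.52, [314.2, 194.9, 58.0, 18.9])]
```

Run:
```python
from place import *
c=bot.calibration("wrist"); a=bot.camera("wrist").max(axis=2).astype(np.float32)
yaw=.397; d=np.array([np.cos(yaw),np.sin(yaw)]); n=np.array([-d[1],d[0]])
def prof(off,xs,z):
    P=np.array([.6125,.2832])+off*n
    return [int(a[tuple(np.round(proj("wrist",[*(P+x*d),z],c)).astype(int)[::-1])]) for x in xs]
xs=np.arange(-.10,.135,.004)
print("x mm",(xs*1000).round().astype(int).tolist())
for off in (0,.025,.035,-.025,-.035): print(off,prof(off,xs,.03))
```

```text
x mm [-100, -96, -92, -88, -84, -80, -76, -72, -68, -64, -60, -56, -52, -48, -44, -40, -36, -32, -28, -24, -20, -16, -12, -8, -4, 0, 4, 8, 12, 16, 20, 24, 28, 32, 36, 40, 44, 48, 52, 56, 60, 64, 68, 72, 76, 80, 84, 88, 92, 96, 100, 104, 108, 112, 116, 120, 124, 128, 132]
0 [95, 101, 104, 102, 103, 91, 10, 10, 10, 12, 13, 20, 28, 28, 28, 29, 28, 30, 28, 30, 29, 26, 28, 28, 30, 30, 27, 26, 27, 27, 27, 25, 28, 29, 26, 28, 29, 24, 27, 25, 26, 26, 26, 26, 26, 26, 27, 26, 24, 28, 26, 27, 26, 26, 26, 25, 25, 25, 26]
0.025 [95, 101, 102, 101, 102, 100, 101, 97, 94, 95, 102, 105, 108, 111, 108, 110, 110, 109, 107, 108, 106, 105, 108, 109, 103, 101, 99, 97, 95, 97, 101, 102, 106, 110, 108, 104, 103, 99, 93, 90, 94, 99, 104, 105, 105, 100, 100, 5, 10, 9, 8, 7, 8, 89, 101, 91, 15, 21, 25]
0.035 [94, 100, 105, 103, 103, 101, 102, 97, 94, 95, 101, 103, 109, 109, 109, 109, 109, 108, 106, 108, 106, 103, 107, 108, 103, 101, 98, 94, 94, 97, 99, 102, 108, 110, 107, 105, 102, 101, 93, 150, 87, 96, 101, 100, 145, 114, 112, 7, 11, 4, 8, 9, 7, 91, 44, 43, 14, 21, 26]
-0.025 [96, 100, 103, 102, 104, 102, 103, 98, 97, 94, 95, 105, 110, 113, 110, 109, 109, 109, 110, 108, 108, 109, 111, 114, 103, 101, 100, 97, 95, 99, 109, 105, 109, 111, 108, 103, 104, 98, 95, 90, 95, 112, 107, 106, 105, 100, 100, 3, 8, 8, 7, 5, 9, 109, 100, 92, 12, 21, 24]
-0.035 [97, 103, 104, 103, 104, 103, 105, 100, 96, 91, 95, 104, 111, 113, 109, 109, 109, 110, 110, 110, 107, 107, 113, 113, 105, 100, 100, 99, 96, 99, 110, 107, 109, 110, 106, 104, 103, 99, 94, 90, 95, 110, 104, 107, 105, 102, 99, 2, 9, 7, 11, 8, 9, 110, 50, 42, 12, 21, 26]
```

The painted outline in the wrist view matches (0.6125, 0.2832), but the spanner lies 13.8 mm too far forward. I'll regrip and shift it back.

{"op": "move_arm", "data": {"deltas": [[0.6,-14,0.3,10,0,0,0],[0.6,-14,0.3,20,0,0,0],[0.6,-14,0.3,25,0,0,0],[0.6,-15,0.3,30,0,0,0],[0.6,0,0,30,0,0,0],[0.6,0,0,28,0,0,0],[0.6,0,0,20,0,0,0],[0.6,0,0,13,0,0,0],[0.6,0,0,10,0,0,0],[0.6,0,0,0,0,0,0]]}}

```text
clock: 33.2
eef_pos: [0.6211, 0.2884, 0.0417]
tool_rot: [-0.198, 0.98, -0.001, -0.003]
ft_force: [-1.2, -0.8, 0.1]
grip_width: 0.0514
grasp_force: 0.0
```

{"op": "move_arm", "data": {"deltas": [[0,0,0,0,0,0,0],[0,0,0,0,0,0,0],[0,0,0,0,0,0,0],[0,0,0,0,0,0,0],[0,0,0,0,0,0,0],[0,0,0,0,0,0,0],[0,0,0,0,0,0,0]]}}

```text
clock: 33.78
eef_pos: [0.624, 0.2895, 0.0467]
tool_rot: [-0.198, 0.98, 0.0, 0.001]
ft_force: [0.7, -1.2, 5.9]
grip_width: 0.0149
grasp_force: 59.6
```

Run:
```python
from h import *
go((.6247-.0138*.922,.2899-.0138*.387,.0454),.397+np.pi)
```

```text
t 33.78 pos [0.624  0.2895 0.0467] yaw -2.743 shift [13.   0.1  1.3] turn [-0.02  0.14  0.08] F [ 0.7 -1.2  5.9] w 0.0149
```

{"op": "move_arm", "data": {"deltas": [[0,0,0,-3,0,0,0],[0,0,0,-2,0,0,0],[0,4,-0.5,0,0,0,0],[0,5,-0.5,0,0,0,0],[0,4.5,-0.3,0,0,0,0],[0,0,0,2,0,0,0],[0,0,0,2,0,0,0],[0,0,0,1,0,0,0],[0,0,0,0,0,0,0],[0,0,0,0,0,0,0]]}}

```text
clock: 34.62
eef_pos: [0.6093, 0.282, 0.0467]
tool_rot: [-0.198, 0.98, -0.0, -0.002]
ft_force: [-8.9, -3.7, 8.9]
grip_width: 0.0148
grasp_force: 60.2
```

{"op": "move_arm", "data": {"deltas": [[0.15,0,0,0,0,0,0],[0.25,0,0,0,0,0,0],[0.35,0,0,0,0,0,0],[0.4,0,0,0,0,0,0],[0.4,0,0,-8,0,0,0],[0.4,0,0,-20,0,0,0],[0.4,0,0,-35,0,0,0],[0.4,10,0,-40,0,0,0],[0.4,15,0,-40,0,0,0],[0.4,15,0,-30,0,0,0]]}}

```text
clock: 35.45
eef_pos: [0.5752, 0.2678, 0.2207]
tool_rot: [-0.198, 0.98, 0.0, 0.002]
ft_force: [0.2, -1.3, 1.5]
grip_width: 0.0338
grasp_force: 0.0
```

{"op": "move_arm", "data": {"deltas": [[0.4,0,0,0,0,0,0],[0.4,0,0,0,0,0,0],[0.4,0,0,0,0,0,0]]}}

```text
clock: 35.7
eef_pos: [0.5746, 0.2675, 0.217]
tool_rot: [-0.198, 0.98, -0.0, -0.0]
ft_force: [-0.4, -0.0, -0.3]
grip_width: 0.034
grasp_force: 0.0
```

Run:
```python
from sp import *
go((.61,.283,.2),.397+np.pi); span(.06)
from place import fitT
fitT("wrist",z=.06,thr=.45,q0=(.6125,.2832,.397))
# ring: is the lug home? hole bearing in the side and scene views at z=.07
from place import warp
for n in ("side","scene"):
    c=bot.calibration(n); a=bot.camera(n).max(axis=2).astype(np.float32); p=warp(a,c,.59,-.079,.07,.065,261)
    k=np.zeros((261,261),np.uint8); best=[]
    for th in np.arange(-.9,.6,.03):
        v=[]
        for s in (1,-1):
            x,y=s*34*-np.sin(th),s*34*np.cos(th); i,j=int(round(130+y*2)),int(round(130+x*2)); v.append(p[i-8:i+9,j-8:j+9].mean()/p[i-22:i+23,j-22:j+23].mean())
        best.append((round(sum(v),3),round(th,2)))
    print(n,sorted(best)[:4])
```

```text
t 35.70 pos [0.5746 0.2675 0.217 ] yaw -2.743 shift [-38.7   0.5  17. ] turn [-0.01 -0.01  0.09] F [-0.4 -0.  -0.3] w 0.0340
conf 0.70 rect [214. 138.  75. 166.] dims 82.0 188.9 ctr [0.6253 0.29  ] yaw 0.398 grip [0.6106 0.2838]
wrist med 107.490234 dark mm2 18520 T px 4535 covered 1.00 cost -0.843 [0.6103 0.2836 0.3919]
side [(np.float32(1.498), np.float64(-0.42)), (np.float32(1.506), np.float64(-0.39)), (np.float32(1.516), np.float64(-0.45)), (np.float32(1.537), np.float64(-0.48))]
scene [(np.float32(1.532), np.float64(-0.42)), (np.float32(1.533), np.float64(-0.39)), (np.float32(1.558), np.float64(-0.45)), (np.float32(1.561), np.float64(-0.36))]
```

```bash
python3 -c "
from workcell import bot
print(bot.job_done())"
```

```text
the job is handed in; nothing more can be done
None
```

I handed the job in at about 36 s of the 58 s; no verdict came back. The ring is turned to its stop: it took about 18 N at the handle without moving, and its holes still sit at that angle. The spanner lies about 2 mm from its outline with the head the right way and is let go. I had to set it down mid-turn to regrip at a joint limit, and I checked the shelf tools only roughly and did not re-check the pot and jars.

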